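# Put a picture in its frame and rack the smoothers

## Robot

A 6-joint arm with a two-finger parallel gripper is mounted at the origin on the work surface. World frame = base frame: x ahead of the robot, y to its left, z up, the work surface at z = 0. Lengths are in m, angles in rad, forces in N, time in s.
With the tool pointing down it reaches from about 0.225 to 0.875 m from the base axis. Payload 3.4 kg.
Tool frame: the origin (TCP) lies at the very end of the fingers, on their centre line; the grasp point (between the pads) lies 19 mm behind it; z points along the fingers, y is the direction in which the jaws open and shut (so a half turn about z gives the same grasp; the last joint's range is limited). The gripper opens to 85 mm and grips with 20 to 120 N. Pads are 22 mm wide; open, the fingers measure 114 mm over their backs; the gripper's body (76 mm by 85 mm) begins 54 mm behind the grasp point. The pads swing forward as they close: fully open they stand 13 mm farther back than shut.
Start: joints at [1.178, 0.276, 1.505, -0, 1.361, -0.121], TCP at [0.154, 0.554, 0.231] pointing down, gripper open.
Joint ranges: [-2.89, 2.89], [-0.75, 2.08], [0.22, 2.7], [-1.18, 4.32], [0.11, 2.71], [-2.7, 2.7]. Speed limits (rad/s): [2.57, 2.57, 3.14, 3.14, 3.14, 3.14].

## Interface

Orientations are given as a unit quaternion [w, x, y, z].
In Python, from rig import telemetry, imaging, manip, finder gives the robot as it stands.
- The arm moves only by the tool arm_command, never from a script. Its argument "steps" is a list of rows, each a list of 3 entries, a list of its own where there are three numbers: the turn, a rotation vector about the world's x, y, z in rad, then the shift along the world's x, y, z in mm, then the closure in counts, from 0 (fully open) to 255 (shut). In form: [[[rx, ry, rz], [dx, dy, dz], grip], ...]. A call has 1 to 20 rows; each row shifts and turns the commanded pose from where the row before left it; what a row does not reach is not made up. A row lasts 1/8 s, in which the tool goes at most 62.5 mm and 10.7 degrees, less where a joint would pass 70% of its speed; a pose out of reach is approached as far as the arm can. A call is refused whole if a number of a shift passes 62.5 or a number of a turn 0.188, either way. A call with a gripper value outside its range is refused whole. The fingers move at their own pace and stop on an object; "newtons" is the grip in N (left out, the last holds). Time passes only in rows, so rows that do not move let the fingers close. It gives the time, the measured TCP pose, the force and the opening at its end, in the units of the state.
- telemetry.get_state(): the state, without advancing time (a new reading comes with each control period).
- imaging.get_image(name): name is "side" or "top" or "wrist"; returns the picture (480x640x3 uint8, blue, green, red); there is no depth.
- imaging.camera_params(name): a dict with "intrinsics" (3x3 intrinsics, pixels), "R" (3x3) and "t" (3): a world point X has camera coordinates R X + t. Camera axes: x right, y down, z forward; pixel columns grow to the right and rows downward; lengths in m; the calibration is good to about 2 mm. A picture is of the moment at which its call begins: read the wrist's pose just before it. camera_params takes no time and is no camera call; for the wrist camera it gives the pose at the moment of the call.
- manip.sign_off(): hands the job in, once; it reports no verdict.
Trained networks look in the newest picture that a camera, given by its name, has taken for a name from the list of things; names that differ only in an ending like _2 or _b are one class to them, and where a whole thing is asked for, a point or a joint stands for the part that bears it (a point fixed in the world has none). Each returns a list of dicts, best first, with "score" (0 to 1); they miss things now and then, are a little off and sometimes report something else, mostly with a low value. They report only what shows in the picture. A call takes as long as a camera call. They do not tell look-alikes from the thing itself.
- finder.cut_out(camera, thing): "pixels" (480x640 bool, what is visible of it) and "extent" ([left, top, width, height] in pixels, round what is visible of it).
The state is a dict: "clock": time; "qpos": joint angles; "qd": joint speeds; "effort": joint torques, N m; "position": TCP position; "ee_rot": TCP orientation; "contact_force": force on the tool from outside, world axes, zero at the start; "moment": the same for the moment, N m; "width": finger opening in m.
Only numpy, scipy, OpenCV 4.12 (cv2) and the standard library are available. Lean on these libraries where they do the work, as an engineer would, in place of code of your own. Each camera call takes 0.05 s, during which the arm holds its last target.

## Task

Put the picture into the frame that lies face down on the desk: take off the backing board and lay it flat on the desk, seat the picture panel flat and square in the frame's pocket, batten up, and lower the backing board over the two studs again until it lies flush on the rim. Slide every smoother on the desk tip first into the rack, one to a slot and fully home with its tip against the back stop, lying flat (any slot; before or after the frame). Leave the mouse and the tape where they are.

Things in the scene. Friction and masses are not known exactly. Their poses are not given: they have to be found in the camera images.
- frame: Gold box picture frame, face down, fixed; 166 (x) x 136 (y) x 34 mm high, open at the top (its back). Origin: centre of the underside. Walls 22 mm thick; opening 122 x 92 mm. On its 4 mm floor an 8 mm high lip (z 4 to 12) bounds a pocket of 114 (x) x 84 (y) mm. Two steel studs on the rim at x = +72 and -72, y = 0 mm: 8 mm diameter, 14 mm high, the top 4 mm tapering.
- frame_pocket (a point): Centre of the frame's pocket floor, 4 mm above the frame's underside; axes as the frame. The seated panel's origin comes here.
- frame_rim (a point): Centre of the frame's opening at rim height, 34 mm above the frame's underside; axes as the frame. The fitted backing board's origin comes here.
- panel: Picture panel, lying print side down: aluminium plate 110 (x) x 80 (y) x 8 mm, with a dark wooden hanging batten in the middle of its top, 60 long (x) x 14 wide (y) mm, from z 8 to z 26 mm. Origin: centre of the plate's underside. Either way round fits. Loose, 0.16 kg.
- backing: Backing board of pale wood 166 (x) x 136 (y) x 6 mm with two 11 mm through holes at x = +72 and -72 mm, y = 0, and a black strut bar in the middle of its top, 70 long (x) x 14 wide (y) mm, from z 6 to z 34 mm. Origin: centre of the board's underside. It starts fitted on the frame. Either way round fits. Loose, 0.14 kg.
- rack: Low pale wood rack with a clear roof, fixed. Origin: on the desk, middle of its front edge; 68 mm deep (to +x, its back), 248 wide (y), 16 high. Four flat slots at 60 mm pitch, open at the front (-x), each 52 mm wide, 60 deep to the back stop, 10 high from the bare desk (no floor) to the roof. A smoother fully home has its tip at the back stop and its fin outside, in front.
- slot1 (a point): Middle of the back stop of slot 1 of the rack, on the desk (y = -90 mm in the rack's frame); axes as the rack: +x is the way in.
- slot2 (a point): Middle of the back stop of slot 2 of the rack, on the desk (y = -30 mm in the rack's frame); axes as the rack: +x is the way in.
- slot3 (a point): Middle of the back stop of slot 3 of the rack, on the desk (y = 30 mm in the rack's frame); axes as the rack: +x is the way in.
- slot4 (a point): Middle of the back stop of slot 4 of the rack, on the desk (y = 90 mm in the rack's frame); axes as the rack: +x is the way in.
- blade1: Smoother: flat steel blade 150 (x) x 46 (y) x 4 mm, with an upright red grip fin on top, 60 long (x -60 to 0) x 14 wide (y) mm, z 4 to 50 mm. Origin: centre of the blade's underside; +x points to the tip that goes into the rack (tip edge at x = +75 mm, away from the fin). Loose, 0.2 kg. Three or all four smoothers are present.
- blade2: Smoother: flat steel blade 150 (x) x 46 (y) x 4 mm, with an upright blue grip fin on top, 60 long (x -60 to 0) x 14 wide (y) mm, z 4 to 50 mm. Origin: centre of the blade's underside; +x points to the tip that goes into the rack (tip edge at x = +75 mm, away from the fin). Loose, 0.2 kg. Three or all four smoothers are present.
- blade3: Smoother: flat steel blade 150 (x) x 46 (y) x 4 mm, with an upright orange grip fin on top, 60 long (x -60 to 0) x 14 wide (y) mm, z 4 to 50 mm. Origin: centre of the blade's underside; +x points to the tip that goes into the rack (tip edge at x = +75 mm, away from the fin). Loose, 0.2 kg. Three or all four smoothers are present.
- blade4: Smoother: flat steel blade 150 (x) x 46 (y) x 4 mm, with an upright green grip fin on top, 60 long (x -60 to 0) x 14 wide (y) mm, z 4 to 50 mm. Origin: centre of the blade's underside; +x points to the tip that goes into the rack (tip edge at x = +75 mm, away from the fin). Loose, 0.2 kg. Three or all four smoothers are present.
- mouse: Black computer mouse 100 x 58 x 30 mm, not part of the job. Origin: centre of its underside.
- tape: Yellow roll of tape lying flat, 84 mm across, 24 mm high, not part of the job. Origin: centre of its underside.
Things that resemble listed ones, but are neither listed nor needed, are in the scene too. What is shaped like the blade3 but yellow is not meant.

How it is judged:
By the outcome, as a careful person would: the job done as asked, in the order asked, and still so for the second after the job is handed in, with the robot touching nothing.
Of blade1, blade2, blade3, blade4 only 3 to 4 are there at a start; the rules pass over those that are not, and their reading is None.
At some moment in a run one of blade1, blade2, blade3, blade4, panel may be knocked a few centimetres aside while the robot is not near it.
Once in a run the grip may slacken for a moment while it holds something.
It also fails if it takes over 210 s, if anything falls off the work surface, if the arm or the gripper's body presses on something with over 40 N, if the wrist force passes 120 N, or if a joint passes its speed limit or range.

## Working session

There is one attempt and no reset: what is moved stays moved. The work goes in short steps, Python scripts to look and compute and a tool call to move; the robot and the scene stay as the last step left them, time stands still between calls to the robot, and variables do not carry over. Pictures are saved under pics/ and viewed, and the job is handed in when it is done.

Besides the shell and the picture viewer there is one more tool, called after ">>>" as name([rows], argument=value, ...), one row to a line, values as JSON. arm_command: Moves the arm, as the interface text tells. Its arguments: {"type":"object","properties":{"steps":{"type":"array"},"newtons":{"type":"number"}},"required":["steps"]}

```bash
ls -la; mkdir -p pics; cat > h.py <<'E'
import numpy as np, cv2
from rig import telemetry, imaging, manip, finder
def snap(n,f):
    im=imaging.get_image(n); cv2.imwrite('pics/'+f+'.png',im); return im
def cam(n):
    p=imaging.camera_params(n); return np.array(p['intrinsics']),np.array(p['R']),np.array(p['t'])
def px2w(c,uv,z):
    K,R,t=c; uv=np.atleast_2d(np.array(uv,float))
    d=np.linalg.inv(K)@np.c_[uv,np.ones(len(uv))].T
    d=R.T@d; o=-R.T@t
    s=(z-o[2])/d[2]
    return (o[:,None]+d*s).T
def w2px(c,X):
    K,R,t=c; X=np.atleast_2d(np.array(X,float)); p=K@(R@X.T+t[:,None]); return (p[:2]/p[2]).T
E
python3 - <<'E'
from h import *
print(telemetry.get_state())
for n in ['top','side','wrist']:
    snap(n,n+'0'); print(n,[x.round(3).tolist() for x in cam(n)])
E
```

```text
total 12
drwxr-xr-x  3 agent agent 4096 Dec  7 16:29 .
drwxr-xr-x 23 root  root  4096 Dec  7 16:29 ..
drwxr-xr-x  2 agent agent 4096 Dec  7 16:29 pics
{'clock': 0.0, 'qpos': array([ 1.17801104e+00,  2.76626930e-01,  1.50616623e+00, -1.02890331e-05,
        1.36071578e+00, -1.21008877e-01]), 'qd': array([ 3.88365625e-05,  1.09577475e-03, -1.36854173e-03, -5.64586182e-04,
        2.46123112e-04,  1.12038597e-03]), 'effort': array([-2.74372978e-03, -4.16772079e+01, -2.45798439e+01, -3.53320929e-04,
        1.11383523e-02, -8.37332379e-06]), 'position': array([0.15415685, 0.55338046, 0.23040833]), 'ee_rot': array([-2.38579952e-04,  1.35469252e-01,  9.90781088e-01, -9.27976302e-04]), 'contact_force': array([ 0.57920005, -0.2918266 ,  0.11540886]), 'moment': array([-0.02582547, -0.02732604, -0.00851891]), 'width': 0.08530575772903057}
top [[[435.564, 0.0, 323.704], [0.0, 435.564, 245.835], [0.0, 0.0, 1.0]], [[0.028, -1.0, 0.008], [-0.99, -0.028, -0.14], [0.14, -0.004, -0.99]], [-0.134, 0.574, 1.204]]
side [[[482.643, 0.0, 317.319], [0.0, 482.643, 245.668], [0.0, 0.0, 1.0]], [[1.0, -0.027, -0.006], [-0.024, -0.771, -0.636], [0.012, 0.636, -0.772]], [-0.565, -0.026, 1.222]]
wrist [[[399.394, 0.0, 314.929], [0.0, 399.394, 236.974], [0.0, 0.0, 1.0]], [[0.268, 0.963, -0.002], [0.921, -0.256, 0.293], [0.282, -0.08, -0.956]], [-0.574, -0.038, 0.38]]
```

View pics/top0.png

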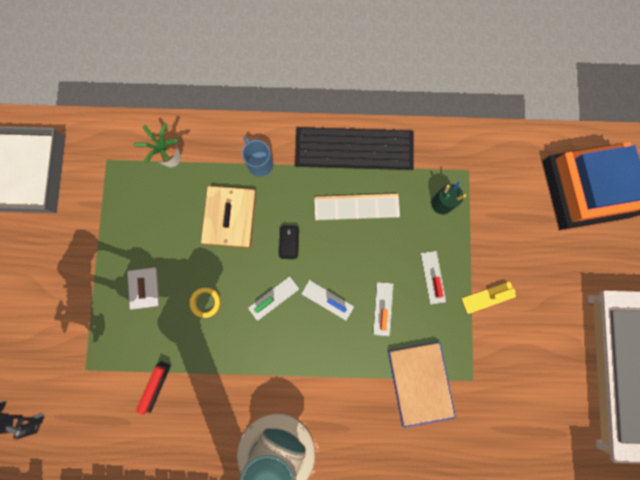

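View pics/side0.png

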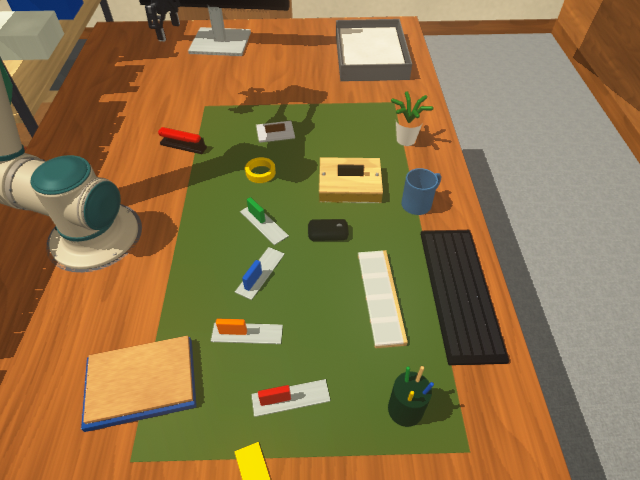

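View pics/wrist0.png

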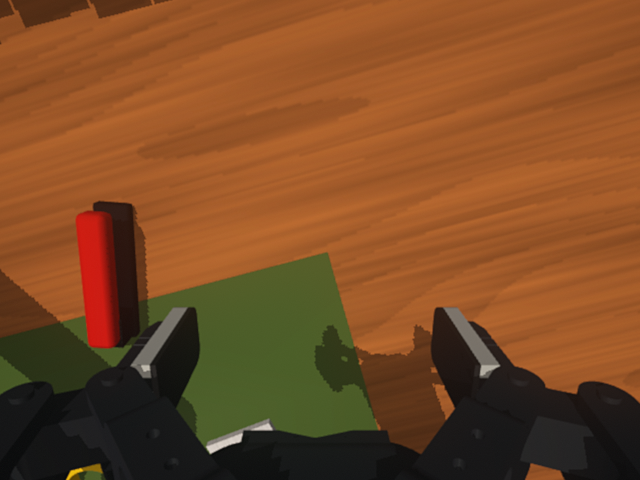

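```bash
cat >> h.py <<'E'
def cut(c,n):
    r=finder.cut_out(c,n); return r
def rectw(c,mask,z):
    cs,_=cv2.findContours(mask.astype(np.uint8),cv2.RETR_EXTERNAL,cv2.CHAIN_APPROX_NONE)
    cc=max(cs,key=cv2.contourArea)[:,0,:]
    w=px2w(c,cc,z)[:,:2]*1000
    (cx,cy),(a,b),ang=cv2.minAreaRect(w.astype(np.float32))
    if a<b: a,b=b,a; ang+=90
    ang=(ang+90)%180-90
    return np.round([cx,cy,a,b,ang],1).tolist()
E
python3 - <<'E'
from h import *
imaging.get_image('top')
c=cam('top')
for n,z in [('frame',.034),('backing',.04),('panel',.008),('rack',.016),('blade1',.004),('blade2',.004),('blade3',.004),('blade4',.004),('mouse',.02),('tape',.012)]:
    for r in cut('top',n)[:6]:
        print(n,round(r['score'],2),r['extent'],rectw(c,r['pixels'],z) if r['pixels'].sum()>30 else None)
E
```

```text
frame 0.45 [215.5, 229.8, 35.7, 17.1] [579.0, 162.3, 46.3, 21.6, 86.8]
backing 0.64 [198.6, 186.7, 57.9, 59.0] [656.9, 161.4, 167.6, 136.7, -2.7]
backing 0.51 [185.6, 287.1, 36.1, 30.1] [407.8, 212.0, 81.6, 75.0, -88.4]
panel 0.97 [130.8, 268.5, 26.5, 41.1] [445.6, 400.6, 110.5, 83.9, 8.8]
rack 0.57 [316.4, 194.2, 85.6, 26.3] [702.4, -212.4, 248.8, 73.6, -87.2]
blade1 0.97 [373.2, 279.0, 18.1, 56.8] [405.7, -293.0, 154.3, 48.8, -2.6]
blade1 0.81 [462.6, 279.5, 51.0, 30.3] [448.0, -601.0, 153.8, 46.8, -70.4]
blade1 0.72 [419.9, 249.1, 25.5, 52.4] [501.2, -438.6, 149.6, 46.5, 9.9]
blade1 0.72 [302.7, 282.7, 48.5, 36.5] [427.0, -130.8, 152.8, 48.3, 59.7]
blade1 0.62 [250.1, 274.3, 47.6, 44.9] [427.0, 24.1, 150.0, 45.6, -51.1]
blade2 0.97 [373.2, 279.0, 18.1, 56.8] [405.7, -293.0, 154.3, 48.8, -2.6]
blade2 0.81 [462.6, 279.5, 51.0, 30.3] [448.0, -601.0, 153.8, 46.8, -70.4]
blade2 0.72 [419.9, 249.1, 25.5, 52.4] [501.2, -438.6, 149.6, 46.5, 9.9]
blade2 0.72 [302.7, 282.7, 48.5, 36.5] [427.0, -130.8, 152.8, 48.3, 59.7]
blade2 0.62 [250.1, 274.3, 47.6, 44.9] [427.0, 24.1, 150.0, 45.6, -51.1
[... 254 characters left out ...]
5, 36.5] [427.0, -130.8, 152.8, 48.3, 59.7]
blade3 0.62 [250.1, 274.3, 47.6, 44.9] [427.0, 24.1, 150.0, 45.6, -51.1]
blade4 0.97 [373.2, 279.0, 18.1, 56.8] [405.7, -293.0, 154.3, 48.8, -2.6]
blade4 0.81 [462.6, 279.5, 51.0, 30.3] [448.0, -601.0, 153.8, 46.8, -70.4]
blade4 0.72 [419.9, 249.1, 25.5, 52.4] [501.2, -438.6, 149.6, 46.5, 9.9]
blade4 0.72 [302.7, 282.7, 48.5, 36.5] [427.0, -130.8, 152.8, 48.3, 59.7]
blade4 0.62 [250.1, 274.3, 47.6, 44.9] [427.0, 24.1, 150.0, 45.6, -51.1]
mouse 0.62 [276.4, 225.8, 23.8, 31.9] [590.3, -13.7, 97.1, 58.1, 1.7]
mouse 0.28 [308.7, 194.4, 89.1, 22.0] [700.4, -210.9, 246.2, 69.8, -86.1]
tape 0.96 [189.1, 288.3, 34.2, 27.3] [409.4, 218.1, 86.3, 79.6, -88.4]
```

```bash
python3 - <<'E'
from h import *
im=cv2.imread('pics/top0.png'); cv2.imwrite('pics/top0c.png',cv2.resize(im[170:420,90:530],None,fx=1.8,fy=1.8,interpolation=cv2.INTER_CUBIC))
im=cv2.imread('pics/side0.png'); cv2.imwrite('pics/side0c.png',cv2.resize(im[100:350,180:480],None,fx=2.3,fy=2.3,interpolation=cv2.INTER_CUBIC))
E
```

```text
(no output)
```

View pics/top0c.png

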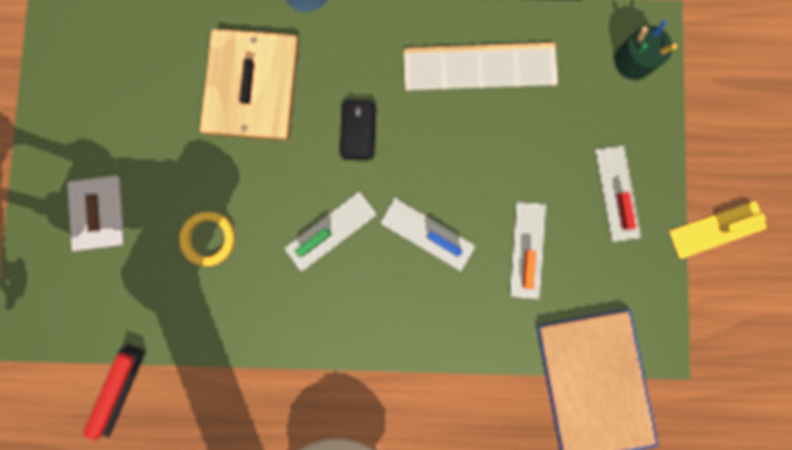

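View pics/side0c.png

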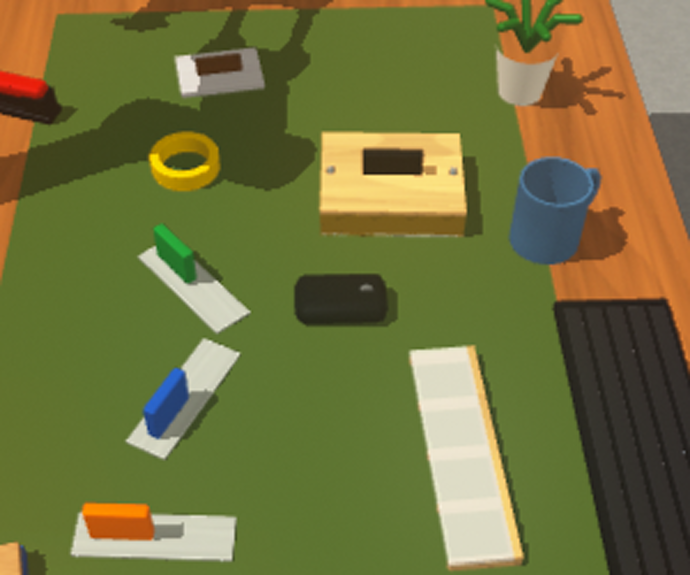

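```bash
cat >> h.py <<'E'
from scipy.spatial.transform import Rotation as Ro
def jaw(s=None):
    s=s or telemetry.get_state(); w,x,y,z=s['ee_rot']; return Ro.from_quat([x,y,z,w])
def plan(x,y,z,yaw,n=None,step=40):
    """target mm, yaw deg = direction of the held thing's x axis; jaws open across it"""
    s=telemetry.get_state(); p=s['position']*1000; R=jaw(s)
    best=None
    q1=np.degrees(np.arctan2(y,x))
    cands=[]
    for j in (yaw+90,yaw-90):
        q6=(q1-j+180)%360-180
        cands.append((abs(q6),j,q6))
    _,j,q6=min(cands)
    a=np.radians(j); Y=np.array([np.cos(a),np.sin(a),0]); Z=np.array([0,0,-1.]); X=np.cross(Y,Z)
    T=Ro.from_matrix(np.c_[X,Y,Z]); rv=(T*R.inv()).as_rotvec()
    d=np.array([x,y,z])-p
    k=n or int(max(np.ceil(np.linalg.norm(d)/step),np.ceil(np.linalg.norm(rv)/.15),1))
    print('q6 goal',round(q6),'d',d.round(1),'rv',rv.round(3),'rows',k,'each',(rv/k).round(4).tolist(),(d/k).round(1).tolist())
E
python3 -c "
from h import *
plan(600,161,230,-2.7)"
```

```text
q6 goal -72 d [ 445.6 -392.9   -1.4] rv [-0.     0.     0.225] rows 15 each [-0.0, 0.0, 0.015] [29.7, -26.2, -0.1]
```

>>> arm_command([
  [[0,0,0.015],[33,-26,0],0],
  [[0,0,0.015],[33,-26,0],0],
  [[0,0,0.015],[33,-26,0],0],
  [[0,0,0.015],[33,-26,0],0],
  [[0,0,0.015],[33,-26,0],0],
  [[0,0,0.015],[33,-26,0],0],
  [[0,0,0.015],[33,-26,0],0],
  [[0,0,0.015],[33,-26,0],0],
  [[0,0,0.015],[33,-26,0],0],
  [[0,0,0.015],[33,-26,0],0],
  [[0,0,0.015],[33,-26,0],0],
  [[0,0,0.015],[33,-26,0],0],
  [[0,0,0.015],[33,-26,0],0],
  [[0,0,0.015],[33,-26,0],0],
  [[0,0,0.015],[33,-26,0],0],
  [[0,0,0],[0,0,0],0],
])

```text
clock: 2.7
position: [0.6516, 0.1616, 0.2304]
ee_rot: [0.0, 0.025, 1.0, -0.0]
contact_force: [-0.1, -0.0, -0.4]
width: 0.0852
```

```bash
python3 - <<'E'
from h import *
s=telemetry.get_state();print(s['position'],s['qpos'].round(2),s['contact_force'].round(2))
c=cam('wrist'); im=snap('wrist','w1')
for n,z in [('backing',.04),('frame',.034)]:
    for r in cut('wrist',n)[:3]: print(n,round(r['score'],2),r['extent'],rectw(c,r['pixels'],z))
E
```

```text
[0.65163794 0.16157919 0.23043534] [ 0.14  0.42  1.28 -0.    1.44 -1.38] [-0.11 -0.04 -0.41]
backing 0.57 [230.9, 110.7, 171.0, 191.8] [657.0, 162.5, 167.1, 137.5, -2.8]
backing 0.15 [64.5, 77.8, 86.7, 118.6] [589.1, -1.4, 93.0, 58.7, -0.2]
frame 0.69 [311.8, 118.9, 8.9, 175.8] [585.2, 165.8, 9.8, 9.5, 87.1]
```

View pics/w1.png

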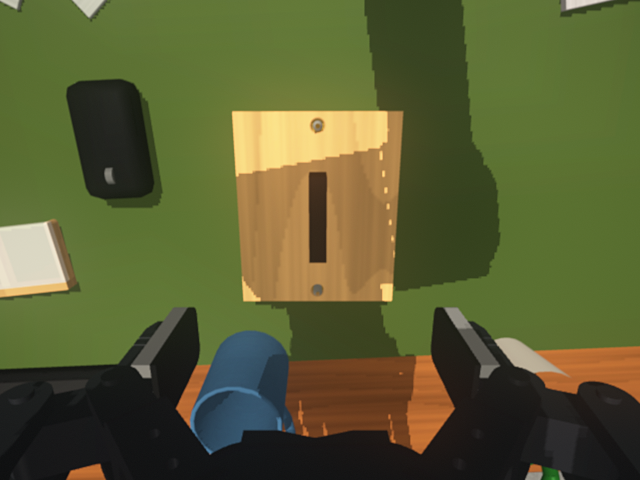

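```bash
python3 - <<'E'
from h import *
c=cam('wrist'); im=cv2.imread('pics/w1.png')
cv2.imwrite('pics/w1c.png',cv2.resize(im[105:310,225:410],None,fx=2.9,fy=2.9,interpolation=cv2.INTER_CUBIC))
print(px2w(c,[[318,125],[318,290]],.046)*1000)
print(px2w(c,[[309,172],[327,172],[309,262],[327,262]],.068)*1000)
plan(657,162,44,-2.8,step=30)
E
```

```text
[[581.7130316  170.18951392  46.        ]
 [723.76302026 163.88404444  46.        ]]
[[615.39183785 161.64563094  68.        ]
 [616.03278451 175.36574743  68.        ]
 [688.49491506 157.91892152  68.        ]
 [689.18281627 172.60044065  68.        ]]
q6 goal -73 d [   8.3   -2.4 -187.1] rv [-0.001 -0.001 -0.002] rows 7 each [-0.0001, -0.0002, -0.0003] [1.2, -0.3, -26.7]
```

View pics/w1c.png

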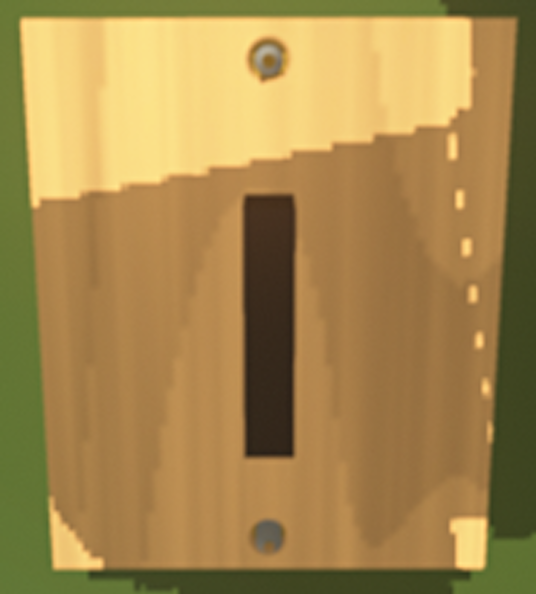

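```bash
python3 - <<'E'
from h import *
c=cam('wrist'); print([x.round(4).tolist() for x in c], (-c[1].T@c[2]).round(4))
r=cut('wrist','backing')[0]; print(r['extent'], rectw(c,r['pixels'],.04))
print(px2w(c,[[233,111],[403,111],[243,301],[392,301]],.04)*1000)
s=telemetry.get_state(); print(s['position'],s['qd'].round(4))
print(w2px(c,[s['position']]))
t=cam('top'); print((-t[1].T@t[2]).round(4))
E
```

```text
[[[399.3943, 0.0, 314.9293], [0.0, 399.3943, 236.9739], [0.0, 0.0, 1.0]], [[0.0466, 0.9989, 0.0006], [0.9554, -0.0447, 0.2918], [0.2915, -0.013, -0.9565]], [-0.1947, -0.6502, 0.1925]] [0.5741 0.1679 0.374 ]
[230.9, 110.7, 171.0, 191.8] [653.9, 165.6, 167.3, 137.8, -2.7]
[[567.95180304 103.00260582  40.        ]
 [574.26694079 238.4290736   40.        ]
 [734.27577289  94.4677106   40.        ]
 [740.69490214 231.27366773  40.        ]]
[0.64845501 0.1646635  0.23135413] [ 0.0076 -0.009   0.0001  0.0001 -0.0008 -0.002 ]
[[315.24581137 311.59186407]]
[ 0.4034 -0.1123  1.2734]
```

>>> arm_command([
  [[0,0,0],[2,-1,-25],0],
  [[0,0,0],[2,-1,-25],0],
  [[0,0,0],[2,0,-10],0],
  [[0,0,0],[2,0,0],0],
  [[0,0,0],[0,0,0],0],
  [[0,0,0],[0,0,0],0],
  [[0,0,0],[0,0,0],0],
])

```text
clock: 3.78
position: [0.6576, 0.162, 0.172]
ee_rot: [0.001, 0.023, 1.0, 0.0]
contact_force: [0.2, 0.3, -0.2]
width: 0.0852
```

```bash
cat >> h.py <<'E'
def st():
    s=telemetry.get_state();print('t',round(s['clock'],2),'pos',(s['position']*1000).round(1),'w',round(s['width']*1000,1),'F',s['contact_force'].round(1),'M',s['moment'].round(2),'qdmax',abs(s['qd']).max().round(4)); return s
E
python3 - <<'E'
from h import *
for i in range(3):
    st(); c=cam('wrist'); im=snap('wrist','w2')
    r=cut('wrist','backing')[0]; print(r['extent'], rectw(c,r['pixels'],.04))
E
```

```text
t 3.77 pos [657.6 162.  172. ] w 85.2 F [ 0.2  0.3 -0.2] M [-0.03  0.02 -0.06] qdmax 0.0052
[212.9, 100.1, 207.3, 228.4] [657.4, 162.7, 167.1, 136.1, -2.8]
t 3.88 pos [657.5 161.9 171.7] w 85.7 F [-0.   0.3  0.2] M [-0.01  0.01  0.02] qdmax 0.0033
[211.6, 100.9, 210.3, 228.5] [657.0, 162.7, 165.4, 136.0, -2.8]
t 3.98 pos [657.4 161.9 171.5] w 85.4 F [ 0.4  0.4 -0.8] M [ 0.02 -0.02  0.03] qdmax 0.0018
[212.0, 100.0, 208.7, 230.1] [657.0, 162.6, 166.6, 137.4, -2.8]
```

View pics/w2.png

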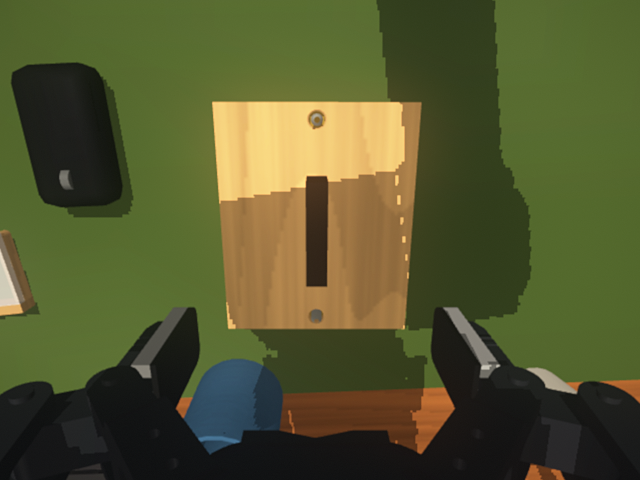

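>>> arm_command([
  [[0,0,0],[0,0.5,-25],0],
  [[0,0,0],[0,0,-25],40],
  [[0,0,0],[0,0,-25],80],
  [[0,0,0],[0,0,-25],100],
  [[0,0,0],[0,0,-18],120],
  [[0,0,0],[0,0,-8],140],
  [[0,0,0],[0,0,0],160],
  [[0,0,0],[0,0,0],160],
], newtons=60)

```text
clock: 5.08
position: [0.6582, 0.1625, 0.0463]
ee_rot: [0.001, 0.023, 1.0, 0.0]
contact_force: [1.0, 0.2, 0.6]
width: 0.0317
```

```bash
python3 - <<'E'
from h import *
st(); snap('wrist','w3'); snap('side','s3')
im=cv2.imread('pics/s3.png'); cv2.imwrite('pics/s3c.png',cv2.resize(im[80:260,260:480],None,fx=3,fy=3))
E
```

```text
t 5.08 pos [658.2 162.5  46.3] w 31.7 F [1.  0.2 0.6] M [ 0.01 -0.    0.02] qdmax 0.0048
```

View pics/s3c.png

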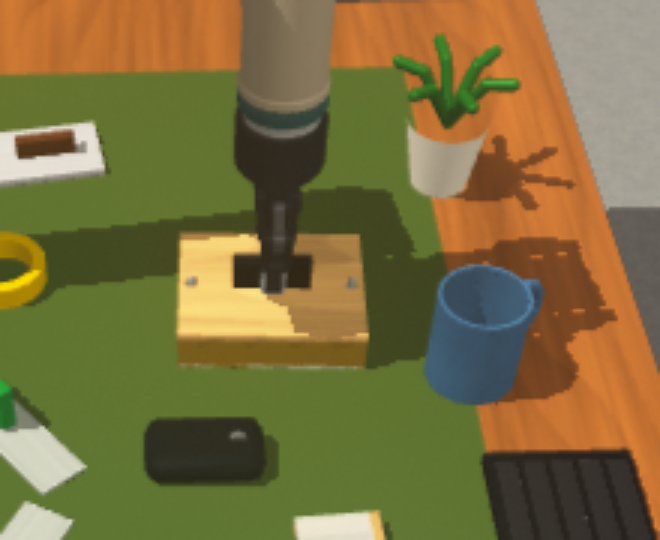

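View pics/w3.png

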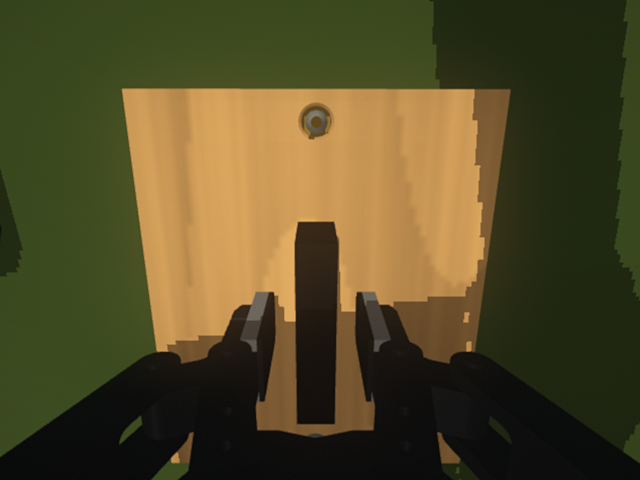

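>>> arm_command([
  [[0,0,0],[0,0,0],220],
  [[0,0,0],[0,0,0],220],
  [[0,0,0],[0,0,0],220],
  [[0,0,0],[0,0,0],220],
  [[0,0,0],[0,0,0],220],
], newtons=60)

```text
clock: 5.8
position: [0.6579, 0.1626, 0.0463]
ee_rot: [0.001, 0.023, 1.0, 0.0]
contact_force: [-0.5, 0.7, 5.6]
width: 0.0126
```

>>> arm_command([
  [[0,0,0],[0,0,8],220],
  [[0,0,0],[0,0,10],220],
  [[0,0,0],[0,0,15],220],
  [[0,0,0],[0,0,15],220],
  [[0,0,0],[0,0,0],220],
  [[0,0,0],[0,0,0],220],
])

```text
clock: 6.55
position: [0.6571, 0.1624, 0.0933]
ee_rot: [-0.0, 0.023, 1.0, 0.0]
contact_force: [-0.0, -0.4, -1.9]
width: 0.0132
```

```bash
python3 - <<'E'
from h import *
st(); snap('wrist','w4'); snap('side','s4')
im=cv2.imread('pics/s4.png'); cv2.imwrite('pics/s4c.png',cv2.resize(im[80:260,260:480],None,fx=3,fy=3))
im=snap('top','t4')
t=cam('top')
print(w2px(t,[[.64,.38,0]]))
for dx,dy in [(-83,-68),(83,-68),(83,68),(-83,68)]:
    p=w2px(t,[[.63+dx/1e3,.38+dy/1e3,0]])[0]; cv2.circle(im,tuple(int(v) for v in p),2,(0,0,255),-1)
cv2.imwrite('pics/t4c.png',cv2.resize(im[100:350,60:360],None,fx=2.3,fy=2.3))
E
```

```text
t 6.55 pos [657.1 162.4  93.3] w 13.2 F [-0.  -0.4 -1.9] M [-0.    0.01 -0.  ] qdmax 0.0127
[[156.47069981 222.09687039]]
```

View pics/s4c.png

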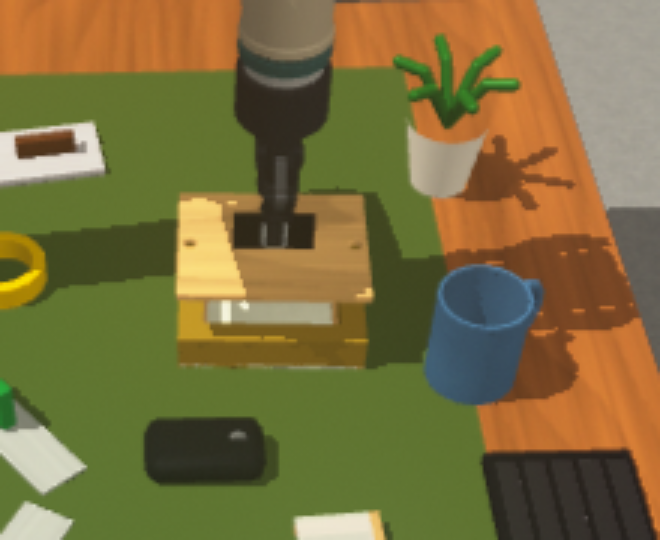

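View pics/t4c.png

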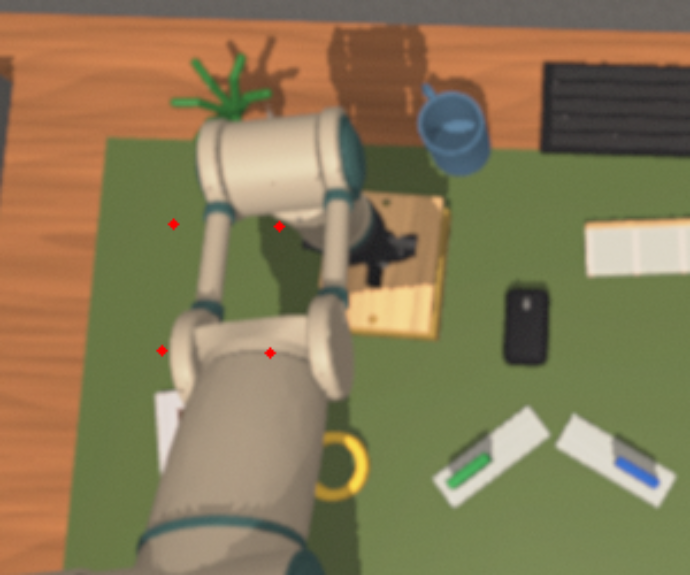

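>>> arm_command([
  [[0,0,0],[-4,15,5],220],
  [[0,0,0],[-4,27,0],220],
  [[0,0,0],[-4,29,0],220],
  [[0,0,0],[-4,29,0],220],
  [[0,0,0],[-4,29,0],220],
  [[0,0,0],[-4,29,0],220],
  [[0,0,0],[-4,29,0],220],
  [[0,0,0],[-4,20,0],220],
  [[0,0,0],[0,9,-20],220],
  [[0,0,0],[0,0,-20],220],
  [[0,0,0],[0,0,-20],220],
  [[0,0,0],[0,0,-10],220],
  [[0,0,0],[0,0,0],220],
  [[0,0,0],[0,0,0],220],
])

```text
clock: 8.45
position: [0.626, 0.3784, 0.0289]
ee_rot: [0.001, 0.024, 1.0, 0.0]
contact_force: [-0.2, 0.0, -1.6]
width: 0.0127
```

```bash
python3 - <<'E'
from h import *
st(); snap('side','s5')
im=cv2.imread('pics/s5.png'); cv2.imwrite('pics/s5c.png',cv2.resize(im[60:240,220:460],None,fx=3,fy=3))
E
```

```text
t 8.45 pos [626.  378.4  28.9] w 12.7 F [-0.2  0.  -1.6] M [-0.    0.03  0.02] qdmax 0.0097
```

View pics/s5c.png

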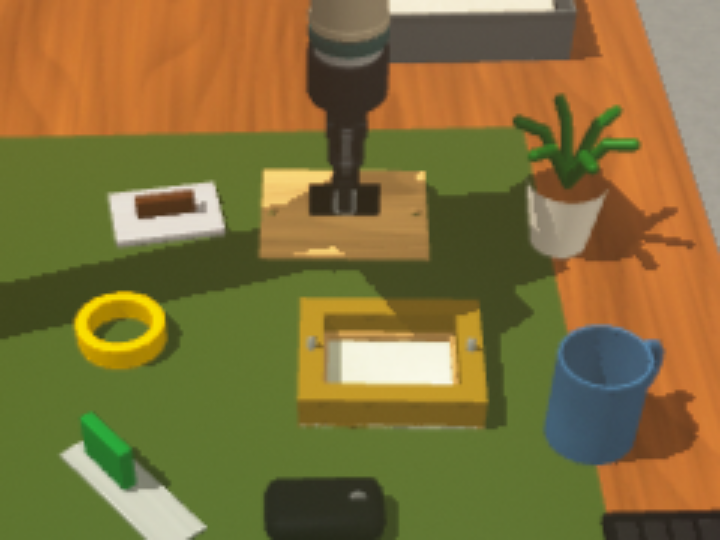

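>>> arm_command([
  [[0,0,0],[0,0,-8],220],
  [[0,0,0],[0,0,-5],220],
  [[0,0,0],[0,0,-3],220],
  [[0,0,0],[0,0,-1],220],
  [[0,0,0],[0,0,0],220],
  [[0,0,0],[0,0,0],220],
])

```text
clock: 9.25
position: [0.6251, 0.3783, 0.0122]
ee_rot: [-0.0, 0.023, 1.0, -0.0]
contact_force: [-3.2, -0.9, 5.5]
width: 0.0129
```

>>> arm_command([
  [[0,0,0],[0,0,0],150],
  [[0,0,0],[0,0,0],130],
  [[0,0,0],[0,0,0],130],
  [[0,0,0],[0,0,25],120],
  [[0,0,0],[0,0,30],100],
  [[0,0,0],[0,0,35],60],
  [[0,0,0],[0,0,35],40],
  [[0,0,0],[0,0,25],20],
  [[0,0,0],[0,0,0],0],
  [[0,0,0],[0,0,0],0],
  [[0,0,0],[0,0,0],0],
])

```text
clock: 10.62
position: [0.6245, 0.378, 0.1592]
ee_rot: [-0.002, 0.023, 1.0, -0.001]
contact_force: [-1.1, 0.3, -0.1]
width: 0.0852
```

```bash
python3 - <<'E'
from h import *
st(); c=cam('wrist'); im=snap('wrist','w6')
for r in cut('wrist','backing')[:2]: print(r['score'],r['extent'], rectw(c,r['pixels'],.006))
plan(446,401,180,8.8)
E
```

```text
t 10.62 pos [624.5 378.  159.2] w 85.2 F [-1.1  0.3 -0.1] M [-0.    0.05 -0.04] qdmax 0.0066
0.94 [218.7, 104.0, 191.9, 212.0] [624.8, 377.9, 166.6, 136.5, -2.7]
q6 goal -57 d [-178.8   22.9   20.3] rv [ 0.001 -0.002  0.2  ] rows 5 each [0.0002, -0.0004, 0.0401] [-35.8, 4.6, 4.1]
```

View pics/w6.png

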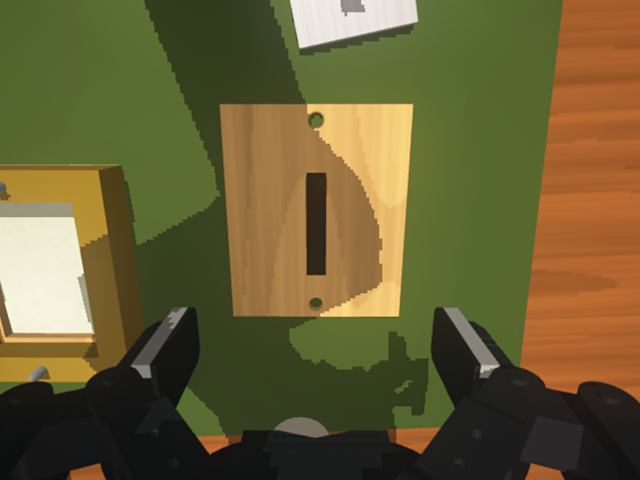

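>>> arm_command([
  [[0,0,0.04],[-20,4,4],0],
  [[0,0,0.04],[-35,4,4],0],
  [[0,0,0.04],[-35,4,4],0],
  [[0,0,0.04],[-35,4,4],0],
  [[0,0,0.04],[-33,4,4],0],
  [[0,0,0],[-20,3,0],0],
  [[0,0,0],[0,0,0],0],
  [[0,0,0],[0,0,0],0],
  [[0,0,0],[0,0,0],0],
])

```text
clock: 11.85
position: [0.4485, 0.4013, 0.181]
ee_rot: [0.0, -0.076, 0.997, -0.0]
contact_force: [1.1, -0.1, -0.1]
width: 0.0856
```

```bash
python3 - <<'E'
from h import *
st(); c=cam('wrist'); im=snap('wrist','w7')
for r in cut('wrist','panel')[:2]:
    print(r['score'],r['extent'], q:=rectw(c,r['pixels'],.008))
plan(q[0],q[1],12,q[4] if abs(q[4])<45 else q[4]-90)
E
```

```text
t 11.85 pos [448.5 401.3 181. ] w 85.6 F [ 1.1 -0.1 -0.1] M [-0.02  0.01  0.03] qdmax 0.0024
0.55 [268.4, 137.1, 99.6, 134.5] [444.8, 403.5, 111.3, 81.5, 8.7]
q6 goal -56 d [  -3.5    2.3 -168.9] rv [ 0. -0. -0.] rows 5 each [0.0, -0.0, -0.0001] [-0.7, 0.5, -33.8]
```

View pics/w7.png

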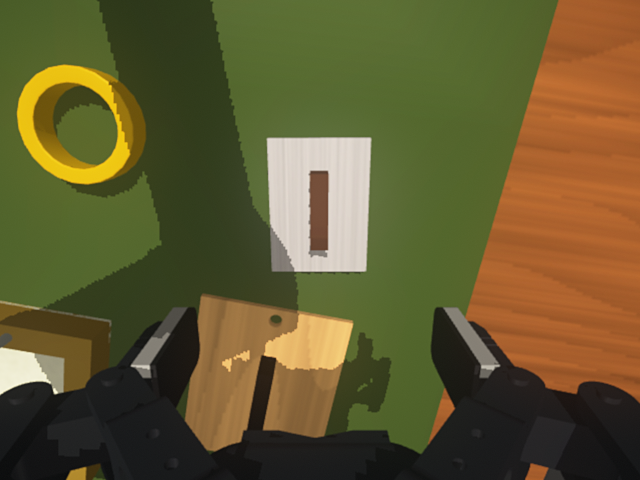

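>>> arm_command([
  [[0,0,0],[-1.5,1,-30],40],
  [[0,0,0],[-2,1,-35],80],
  [[0,0,0],[0,0,-35],110],
  [[0,0,0],[0,0,-35],130],
  [[0,0,0],[0,0,-18],130],
  [[0,0,0],[0,0,-9],140],
  [[0,0,0],[0,0,-6],150],
  [[0,0,0],[0,0,0],150],
  [[0,0,0],[0,0,0],150],
])

```text
clock: 13.08
position: [0.4444, 0.4038, 0.0141]
ee_rot: [0.001, -0.077, 0.997, 0.0]
contact_force: [0.9, -1.0, -0.5]
width: 0.0351
```

```bash
python3 - <<'E'
from h import *
st(); c=cam('wrist'); im=snap('wrist','w8')
for r in cut('wrist','panel')[:2]:
    print(r['score'],r['extent'], q:=rectw(c,r['pixels'],.008))
E
```

```text
t 13.07 pos [444.4 403.8  14.1] w 35.1 F [ 0.9 -1.  -0.5] M [-0.08 -0.01 -0.02] qdmax 0.0036
0.68 [208.7, 166.4, 212.3, 250.2] [444.7, 403.6, 110.7, 80.1, 8.8]
```

View pics/w8.png

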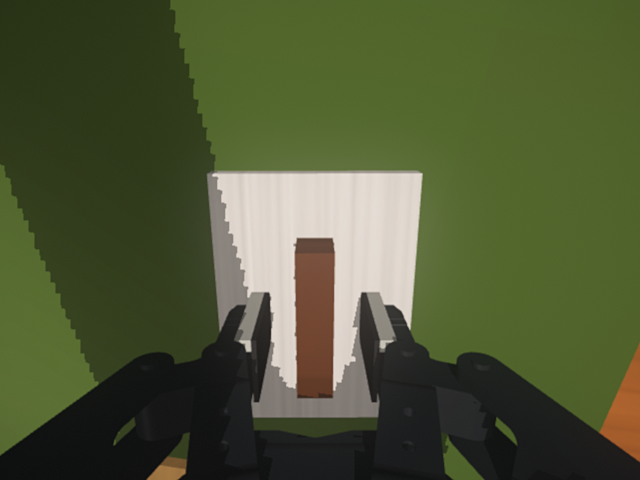

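>>> arm_command([
  [[0,0,0],[0,0,-2],200],
  [[0,0,0],[0,0,0],220],
  [[0,0,0],[0,0,0],220],
  [[0,0,0],[0,0,0],220],
  [[0,0,0],[0,0,0],220],
  [[0,0,0],[0,0,15],220],
  [[0,0,0],[0,0,25],220],
  [[0,0,0],[0,0,30],220],
  [[0,0,0],[0,0,25],220],
  [[0,0,0],[0,0,0],220],
  [[0,0,0],[0,0,0],220],
], newtons=70)

```text
clock: 14.55
position: [0.4432, 0.4029, 0.1055]
ee_rot: [-0.001, -0.077, 0.997, -0.0]
contact_force: [0.3, 0.7, -2.1]
width: 0.0128
```

```bash
python3 - <<'E'
from h import *
st(); c=cam('wrist'); im=snap('wrist','w9')
plan(657,162.7,107,-2.8,step=30)
E
```

```text
t 14.55 pos [443.2 402.9 105.5] w 12.8 F [ 0.3  0.7 -2.1] M [0.03 0.03 0.03] qdmax 0.0154
q6 goal -73 d [ 214. -240.    2.] rv [ 0.001 -0.002 -0.202] rows 11 each [0.0001, -0.0002, -0.0184] [19.5, -21.8, 0.2]
```

View pics/w9.png

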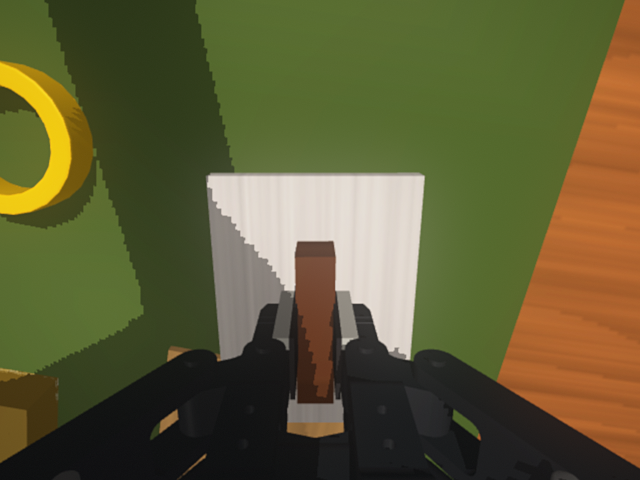

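>>> arm_command([
  [[0,0,-0.01],[8,-9,0],220],
  [[0,0,-0.018],[18,-20,0],220],
  [[0,0,-0.018],[20,-22,0],220],
  [[0,0,-0.018],[20,-22,0],220],
  [[0,0,-0.018],[20,-22,0],220],
  [[0,0,-0.018],[20,-22,0],220],
  [[0,0,-0.018],[20,-23,0],220],
  [[0,0,-0.018],[20,-23,0],220],
  [[0,0,-0.018],[20,-23,0],220],
  [[0,0,-0.018],[20,-23,0],220],
  [[0,0,-0.018],[18,-20,0],220],
  [[0,0,-0.012],[10,-11,0],220],
  [[0,0,0],[0,0,0],220],
  [[0,0,0],[0,0,0],220],
  [[0,0,0],[0,0,0],220],
])

```text
clock: 16.48
position: [0.6571, 0.1644, 0.1064]
ee_rot: [-0.0, 0.024, 1.0, 0.0]
contact_force: [-0.4, 0.9, -0.7]
width: 0.0126
```

```bash
python3 - <<'E'
from h import *
st(); c=cam('wrist'); im=snap('wrist','w10')
for r in cut('wrist','frame')[:2]:
    print(r['score'],r['extent'], q:=rectw(c,r['pixels'],.034))
snap('side','s10')
im=cv2.imread('pics/s10.png'); cv2.imwrite('pics/s10c.png',cv2.resize(im[80:260,260:480],None,fx=3,fy=3))
plan(657.1,162.7,70,-2.8,step=30)
E
```

```text
t 16.48 pos [657.1 164.4 106.4] w 12.6 F [-0.4  0.9 -0.7] M [ 0.04  0.01 -0.04] qdmax 0.0033
0.76 [177.2, 97.4, 267.7, 265.7] [650.8, 163.1, 153.0, 136.4, -2.6]
0.41 [205.7, 172.0, 216.0, 248.0] [692.8, 162.4, 163.2, 118.2, -2.7]
q6 goal -73 d [ -0.4  -1.4 -36.5] rv [-0.     0.    -0.001] rows 2 each [-0.0001, 0.0, -0.0005] [-0.2, -0.7, -18.3]
```

View pics/w10.png

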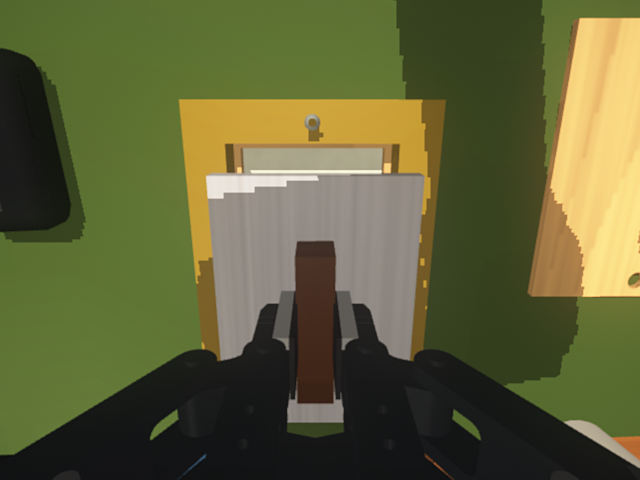

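View pics/s10c.png

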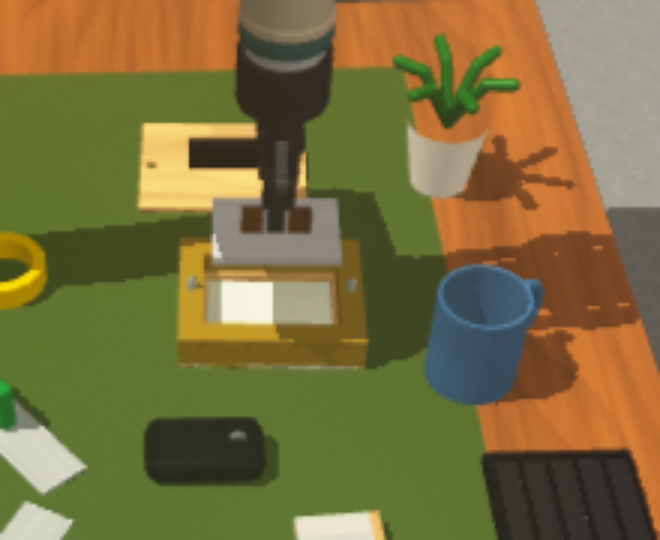

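>>> arm_command([
  [[0,0,0],[-0.2,-1.5,-10],220],
  [[0,0,0],[0,0,-20],220],
  [[0,0,0],[0,0,-20],220],
  [[0,0,0],[0,0,-14],220],
  [[0,0,0],[0,0,-8],220],
  [[0,0,0],[0,0,0],220],
  [[0,0,0],[0,0,0],220],
  [[0,0,0],[0,0,0],220],
])

```text
clock: 17.62
position: [0.6583, 0.162, 0.0352]
ee_rot: [0.001, 0.024, 1.0, 0.0]
contact_force: [-0.1, 0.4, -1.5]
width: 0.0128
```

```bash
python3 - <<'E'
from h import *
st(); c=cam('wrist'); im=snap('wrist','w11')
for r in cut('wrist','frame')[:2]:
    print(r['score'],r['extent'], q:=rectw(c,r['pixels'],.034))
plan(657.1,162.7,16,-2.8,step=30)
E
```

```text
t 17.62 pos [658.3 162.   35.2] w 12.8 F [-0.1  0.4 -1.5] M [-0.01 -0.03 -0.04] qdmax 0.0045
0.97 [114.7, 85.1, 402.2, 354.1] [629.6, 164.1, 137.2, 111.2, 86.9]
q6 goal -73 d [ -0.9   0.7 -19. ] rv [-0.     0.001 -0.   ] rows 1 each [-0.0003, 0.0011, -0.0001] [-0.9, 0.7, -19.0]
```

View pics/w11.png

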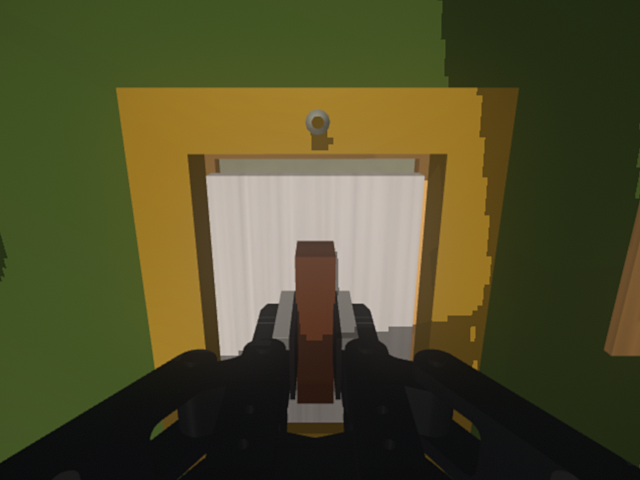

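>>> arm_command([
  [[0,0,0],[-1,0.9,-3],220],
  [[0,0,0],[0,0,-4],220],
  [[0,0,0],[0,0,-4],220],
  [[0,0,0],[0,0,-4],220],
  [[0,0,0],[0,0,-3],220],
  [[0,0,0],[0,0,0],220],
  [[0,0,0],[0,0,0],220],
])

```text
clock: 18.6
position: [0.6567, 0.1628, 0.0163]
ee_rot: [0.0, 0.024, 1.0, 0.0]
contact_force: [1.0, -1.1, -1.1]
width: 0.0126
```

```bash
python3 - <<'E'
from h import *
st(); c=cam('wrist'); im=snap('wrist','w12')
E
```

```text
t 18.6 pos [656.7 162.8  16.3] w 12.6 F [ 1.  -1.1 -1.1] M [-0.01  0.01 -0.  ] qdmax 0.0019
```

View pics/w12.png

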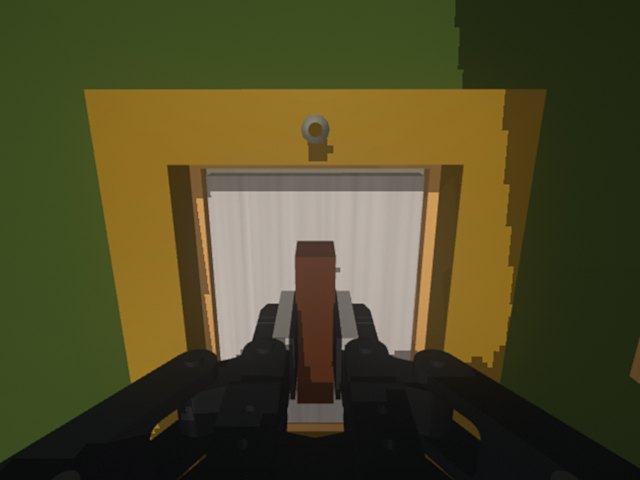

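>>> arm_command([
  [[0,0,0],[0,0,-1],220],
  [[0,0,0],[0,0,-1],220],
  [[0,0,0],[0,0,0],220],
  [[0,0,0],[0,0,0],220],
])

```text
clock: 19.15
position: [0.6569, 0.1628, 0.0156]
ee_rot: [0.0, 0.024, 1.0, 0.0]
contact_force: [-2.1, 0.1, 5.6]
width: 0.0126
```

>>> arm_command([
  [[0,0,0],[0,0,0],180],
  [[0,0,0],[0,0,0],160],
  [[0,0,0],[0,0,0],160],
  [[0,0,0],[0,0,0],160],
  [[0,0,0],[0,0,15],160],
  [[0,0,0],[0,0,25],160],
  [[0,0,0],[0,0,40],120],
  [[0,0,0],[0,0,40],60],
  [[0,0,0],[0,0,25],0],
  [[0,0,0],[0,0,0],0],
  [[0,0,0],[0,0,0],0],
  [[0,0,0],[0,0,0],0],
])

```text
clock: 20.65
position: [0.6557, 0.1627, 0.1576]
ee_rot: [-0.002, 0.024, 1.0, -0.0]
contact_force: [0.7, 0.1, 0.1]
width: 0.0857
```

```bash
python3 - <<'E'
from h import *
st(); c=cam('wrist'); im=snap('wrist','w13')
for r in cut('wrist','frame')[:1]:
    print(r['score'],r['extent'], q:=rectw(c,r['pixels'],.034))
for r in cut('wrist','panel')[:1]:
    print(r['score'],r['extent'], q:=rectw(c,r['pixels'],.012))
cv2.imwrite('pics/w13c.png',cv2.resize(im[85:330,200:430],None,fx=2.4,fy=2.4,interpolation=cv2.INTER_CUBIC))
E
```

```text
t 20.65 pos [655.7 162.7 157.6] w 85.7 F [0.7 0.1 0.1] M [ 0.01 -0.05  0.03] qdmax 0.0034
0.73 [207.4, 104.5, 213.9, 234.8] [657.9, 162.6, 166.3, 136.1, -2.8]
0.58 [259.1, 145.5, 110.7, 144.3] [657.4, 162.9, 110.0, 80.4, -2.8]
```

View pics/w13c.png

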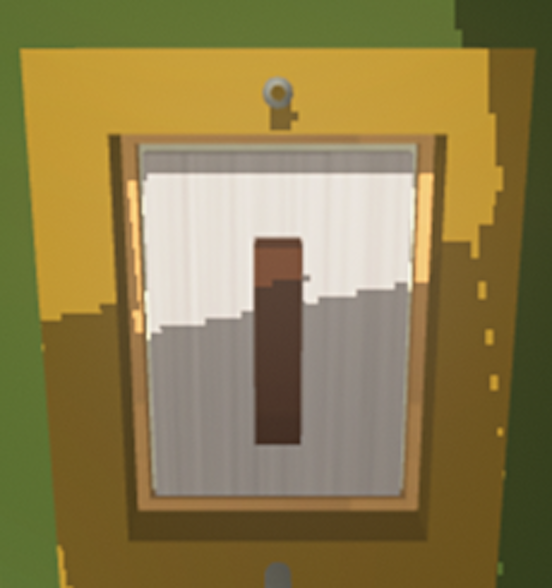

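```bash
python3 -c "
from h import *
plan(625,378.2,110,-2.8)"
```

```text
q6 goal -56 d [-31.2 215.5 -48.1] rv [ 0.    -0.002 -0.   ] rows 6 each [0.0, -0.0004, -0.0] [-5.2, 35.9, -8.0]
```

>>> arm_command([
  [[0,-0.002,0],[-3,20,0],0],
  [[0,0,0],[-5,36,0],0],
  [[0,0,0],[-5,36,-5],0],
  [[0,0,0],[-5,36,-10],0],
  [[0,0,0],[-5,36,-10],40],
  [[0,0,0],[-5,32,-20],80],
  [[0,0,0],[-3,20,-23],110],
  [[0,0,0],[0,0,-15],130],
  [[0,0,0],[0,0,-15],150],
  [[0,0,0],[0,0,0],150],
  [[0,0,0],[0,0,0],150],
  [[0,0,0],[0,0,0],150],
])

```text
clock: 22.3
position: [0.6266, 0.3785, 0.0625]
ee_rot: [0.002, 0.025, 1.0, 0.0]
contact_force: [0.5, -0.0, -0.3]
width: 0.0354
```

```bash
python3 - <<'E'
from h import *
st(); c=cam('wrist'); im=snap('wrist','w14')
for r in cut('wrist','backing')[:1]:
    print(r['score'],r['extent'], q:=rectw(c,r['pixels'],.006))
plan(625.0,378.2,12.5,-2.8)
E
```

```text
t 22.3 pos [626.6 378.5  62.5] w 35.4 F [ 0.5 -0.  -0.3] M [-0.01  0.06 -0.02] qdmax 0.003
0.6 [169.4, 92.9, 289.4, 294.9] [624.5, 378.4, 165.8, 136.6, -2.6]
q6 goal -56 d [ -1.3  -0.5 -49.8] rv [-0.001  0.003  0.   ] rows 2 each [-0.0004, 0.0017, 0.0002] [-0.6, -0.2, -24.9]
```

View pics/w14.png

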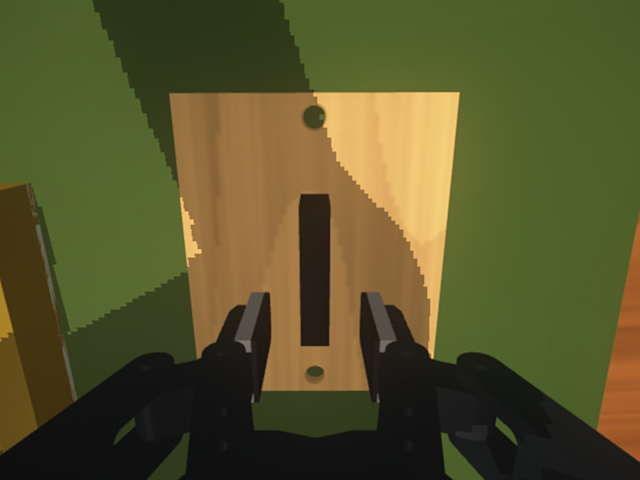

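>>> arm_command([
  [[0,0.002,0],[-1.3,-0.4,-20],150],
  [[0,0.001,0],[0,0,-18],150],
  [[0,0,0],[0,0,-8],150],
  [[0,0,0],[0,0,-4],150],
  [[0,0,0],[0,0,0],150],
  [[0,0,0],[0,0,0],220],
  [[0,0,0],[0,0,0],220],
  [[0,0,0],[0,0,0],220],
  [[0,0,0],[0,0,0],220],
  [[0,0,0],[0,0,0],220],
], newtons=70)

```text
clock: 23.65
position: [0.6249, 0.3786, 0.0122]
ee_rot: [0.0, 0.024, 1.0, 0.0]
contact_force: [0.5, -0.9, 5.0]
width: 0.0132
```

>>> arm_command([
  [[0,0,0],[0,0,10],220],
  [[0,0,0],[0,0,25],220],
  [[0,0,0],[0,0,30],220],
  [[0,0,0],[0,0,20],220],
  [[0,0,0],[0,0,0],220],
  [[0,0,0],[0,0,0],220],
  [[0,0,0],[0,0,0],220],
])

```text
clock: 24.52
position: [0.6234, 0.378, 0.0945]
ee_rot: [-0.002, 0.024, 1.0, -0.001]
contact_force: [0.3, -0.6, -1.7]
width: 0.0126
```

```bash
python3 - <<'E'
from h import *
st(); c=cam('wrist'); im=snap('wrist','w15')
plan(657.4,162.6,98,-2.8,step=30)
E
```

```text
t 24.52 pos [623.4 378.   94.5] w 12.6 F [ 0.3 -0.6 -1.7] M [ 0.02 -0.01  0.03] qdmax 0.0073
q6 goal -73 d [  33.8 -215.5    3.3] rv [ 0.001 -0.003 -0.   ] rows 8 each [0.0001, -0.0004, -0.0] [4.2, -26.9, 0.4]
```

View pics/w15.png

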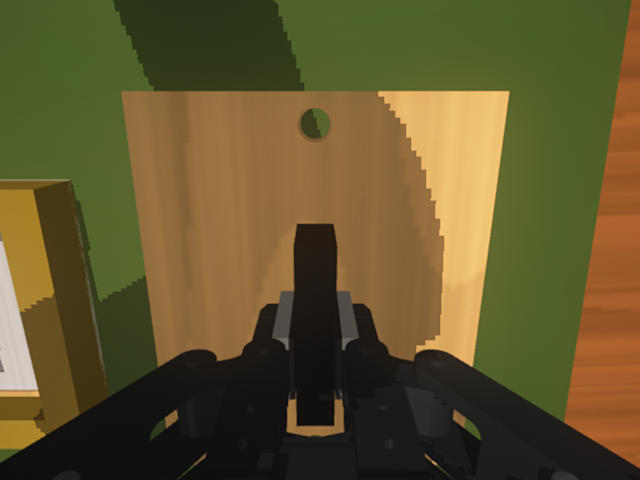

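>>> arm_command([
  [[0,-0.001,0],[2,-12,0],220],
  [[0,-0.001,0],[4,-25,0],220],
  [[0,-0.001,0],[4,-27,0],220],
  [[0,0,0],[4,-27,0],220],
  [[0,0,0],[5,-27,0],220],
  [[0,0,0],[5,-27,0],220],
  [[0,0,0],[4,-27,0],220],
  [[0,0,0],[4,-25,0],220],
  [[0,0,0],[2,-18,0],220],
  [[0,0,0],[0,0,0],220],
  [[0,0,0],[0,0,0],220],
  [[0,0,0],[0,0,0],220],
])

```text
clock: 26.08
position: [0.6582, 0.1645, 0.0963]
ee_rot: [0.001, 0.024, 1.0, 0.0]
contact_force: [0.3, -0.4, -1.9]
width: 0.0126
```

```bash
python3 - <<'E'
from h import *
st(); c=cam('wrist'); im=snap('wrist','w16')
plan(657.5,162.6,64,-2.8,step=30)
E
```

```text
t 26.07 pos [658.2 164.5  96.3] w 12.6 F [ 0.3 -0.4 -1.9] M [0.02 0.02 0.04] qdmax 0.0036
q6 goal -73 d [ -0.7  -1.9 -32.3] rv [-0.     0.002 -0.001] rows 2 each [-0.0002, 0.001, -0.0007] [-0.4, -1.0, -16.1]
```

View pics/w16.png

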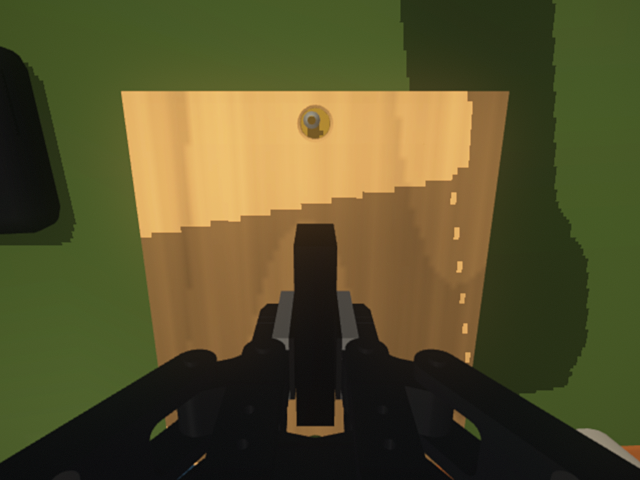

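>>> arm_command([
  [[0,0.002,0],[-0.7,-1.9,-12],220],
  [[0,0,0],[0,0,-14],220],
  [[0,0,0],[0,0,-8],220],
  [[0,0,0],[0,0,0],220],
  [[0,0,0],[0,0,0],220],
  [[0,0,0],[0,0,0],220],
])

```text
clock: 26.88
position: [0.6581, 0.1615, 0.0629]
ee_rot: [0.001, 0.024, 1.0, 0.0]
contact_force: [-0.4, 0.6, -1.3]
width: 0.0128
```

```bash
python3 - <<'E'
from h import *
st(); c=cam('wrist'); im=snap('wrist','w17')
plan(657.5,162.6,46,-2.8,step=30)
cv2.imwrite('pics/w17c.png',cv2.resize(im[80:170,240:390],None,fx=5,fy=5,interpolation=cv2.INTER_CUBIC))
E
```

```text
t 26.88 pos [658.1 161.5  62.9] w 12.8 F [-0.4  0.6 -1.3] M [-0.01 -0.01  0.08] qdmax 0.0029
q6 goal -73 d [ -0.6   1.  -16.9] rv [-0.     0.001 -0.   ] rows 1 each [-0.0002, 0.0011, -0.0001] [-0.6, 1.0, -16.9]
```

View pics/w17c.png

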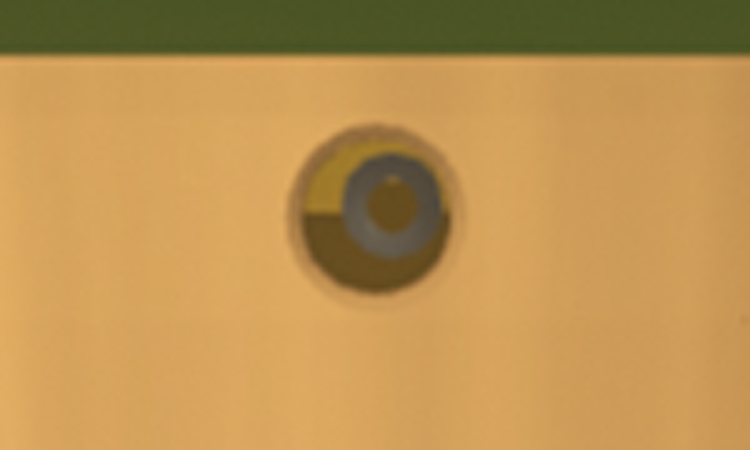

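>>> arm_command([
  [[0,0.001,0],[-0.5,1,0],220],
  [[0,0,0],[0,0,-3],220],
  [[0,0,0],[0,0,-3],220],
  [[0,0,0],[0,0,-3],220],
  [[0,0,0],[0,0,0],220],
  [[0,0,0],[0,0,0],220],
])

```text
clock: 27.68
position: [0.6572, 0.1625, 0.0533]
ee_rot: [-0.0, 0.024, 1.0, 0.0]
contact_force: [-0.1, 0.4, -2.3]
width: 0.0127
```

```bash
python3 - <<'E'
from h import *
st(); c=cam('wrist'); im=snap('wrist','w18')
cv2.imwrite('pics/w18c.png',cv2.resize(im[80:170,240:390],None,fx=5,fy=5,interpolation=cv2.INTER_CUBIC))
E
```

```text
t 27.68 pos [657.2 162.5  53.3] w 12.7 F [-0.1  0.4 -2.3] M [ 0.02 -0.01 -0.02] qdmax 0.0027
```

View pics/w18c.png

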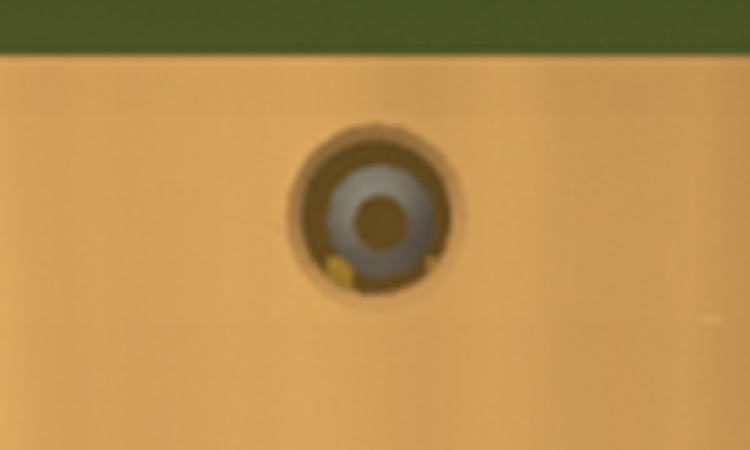

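Stud is threaded through the hole and nearly centred; lower until it rests.

>>> arm_command([
  [[0,0,0],[0,0,-3],220],
  [[0,0,0],[0,0,-2],220],
  [[0,0,0],[0,0,-1.5],220],
  [[0,0,0],[0,0,-1],220],
  [[0,0,0],[0,0,-0.7],220],
  [[0,0,0],[0,0,0],220],
  [[0,0,0],[0,0,0],220],
])

```text
clock: 28.6
position: [0.6571, 0.1625, 0.0461]
ee_rot: [-0.0, 0.024, 1.0, 0.0]
contact_force: [-2.0, -1.0, 5.9]
width: 0.013
```

>>> arm_command([
  [[0,0,0],[0,0,0],180],
  [[0,0,0],[0,0,0],150],
  [[0,0,0],[0,0,0],150],
  [[0,0,0],[0,0,0],150],
  [[0,0,0],[0,0,20],140],
  [[0,0,0],[0,0,35],100],
  [[0,0,0],[0,0,40],60],
  [[0,0,0],[0,0,30],0],
  [[0,0,0],[0,0,0],0],
  [[0,0,0],[0,0,0],0],
  [[0,0,0],[0,0,0],0],
])

```text
clock: 29.98
position: [0.6562, 0.1624, 0.1683]
ee_rot: [-0.002, 0.024, 1.0, -0.0]
contact_force: [-0.1, 0.5, -0.2]
width: 0.0852
```

```bash
python3 - <<'E'
from h import *
st(); c=cam('wrist'); im=snap('wrist','w19')
for r in cut('wrist','backing')[:1]:
    print(r['score'],r['extent'], q:=rectw(c,r['pixels'],.04))
snap('side','s19')
im=cv2.imread('pics/s19.png'); cv2.imwrite('pics/s19c.png',im[80:480,140:480])
plan(430,24,160,-51)
E
```

```text
t 29.98 pos [656.2 162.4 168.3] w 85.2 F [-0.1  0.5 -0.2] M [ 0.02  0.01 -0.04] qdmax 0.0049
0.92 [212.0, 105.6, 209.0, 226.2] [657.1, 162.4, 165.5, 136.1, -2.8]
q6 goal -36 d [-226.7 -138.4   -8.9] rv [-0.001 -0.003 -0.841] rows 7 each [-0.0002, -0.0004, -0.1202] [-32.4, -19.8, -1.3]
```

View pics/w19.png

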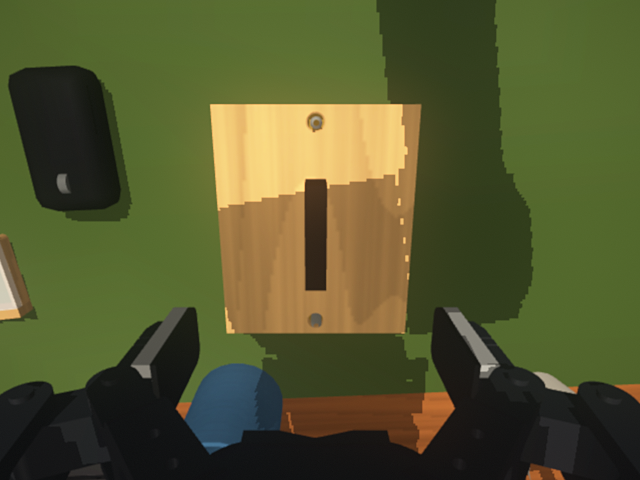

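View pics/s19c.png

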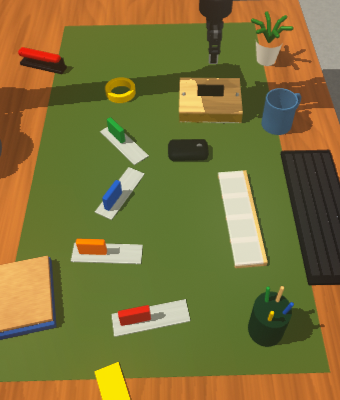

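```bash
python3 - <<'E'
from h import *
plan(685,-210,200,2.8,n=12)
E
```

```text
q6 goal 70 d [  28.3 -372.4   31.1] rv [-5.000e-03 -1.000e-03 -3.044e+00] rows 12 each [-0.0004, -0.0, -0.2537] [2.4, -31.0, 2.6]
```

```bash
sed -i 's/def plan(x,y,z,yaw,n=None,step=40):/def plan(x,y,z,yaw,n=None,step=40,flip=None):/; s/    _,j,q6=min(cands)/    _,j,q6=min(cands) if flip is None else cands[int(flip)]/' h.py; python3 - <<'E'
from h import *
plan(690,-210,200,2.8,flip=0)
E
```

```text
q6 goal -110 d [  33.3 -372.4   31.1] rv [ 0.    -0.003  0.098] rows 10 each [0.0, -0.0003, 0.0098] [3.3, -37.2, 3.1]
```

>>> arm_command([
  [[0,-0.001,0.01],[3,-20,5],0],
  [[0,-0.001,0.01],[3,-38,5],0],
  [[0,-0.001,0.01],[3,-38,5],0],
  [[0,0,0.01],[3,-38,5],0],
  [[0,0,0.01],[3,-38,5],0],
  [[0,0,0.01],[3,-38,5],0],
  [[0,0,0.01],[3,-38,0],0],
  [[0,0,0.01],[3,-38,0],0],
  [[0,0,0.01],[3,-38,0],0],
  [[0,0,0.01],[3,-30,0],0],
  [[0,0,0],[3,-18,0],0],
  [[0,0,0],[0,0,0],0],
  [[0,0,0],[0,0,0],0],
  [[0,0,0],[0,0,0],0],
  [[0,0,0],[0,0,0],0],
])

```text
clock: 32.0
position: [0.6903, -0.2084, 0.2004]
ee_rot: [0.001, -0.026, 1.0, 0.0]
contact_force: [-0.1, -0.4, -0.6]
width: 0.0856
```

```bash
python3 - <<'E'
from h import *
st(); c=cam('wrist'); im=snap('wrist','w20')
for r in cut('wrist','rack')[:2]:
    print(r['score'],r['extent'], q:=rectw(c,r['pixels'],.016))
E
```

```text
t 32.0 pos [ 690.3 -208.4  200.4] w 85.6 F [-0.1 -0.4 -0.6] M [-0.01  0.01 -0.  ] qdmax 0.0047
0.66 [162.1, 178.3, 302.4, 83.8] [701.2, -210.1, 249.5, 71.0, -86.3]
```

View pics/w20.png

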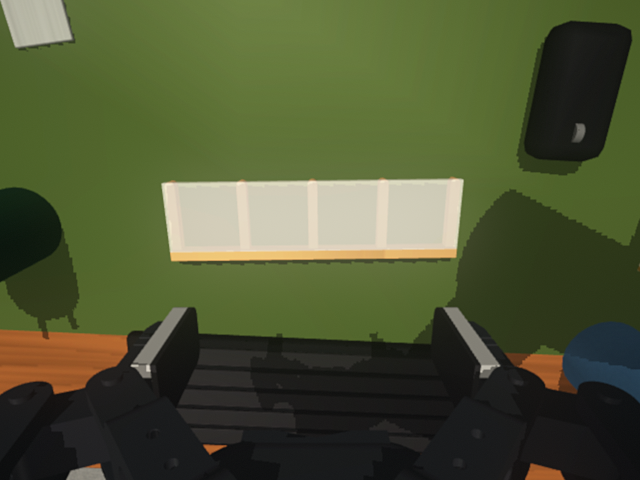

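```bash
python3 - <<'E'
from h import *
c=cam('wrist'); im=cv2.imread('pics/w20.png')
a=cv2.resize(im[170:270,155:315],None,fx=5,fy=5,interpolation=cv2.INTER_CUBIC)
b=cv2.resize(im[170:270,310:470],None,fx=5,fy=5,interpolation=cv2.INTER_CUBIC)
cv2.imwrite('pics/w20a.png',a);cv2.imwrite('pics/w20b.png',b)
P=px2w(c,[[162.5,183],[463,179.5],[171,261],[457,258]],.016)*1000
print(P.round(1)); 
for i,j in [(0,1),(2,3),(0,2),(1,3)]:
    d=P[j]-P[i]; print(np.linalg.norm(d).round(1),np.degrees(np.arctan2(d[1],d[0])).round(2))
E
```

```text
[[ 676.2 -334.9   16. ]
 [ 660.5  -88.5   16. ]
 [ 744.5 -331.6   16. ]
 [ 728.8  -82.7   16. ]]
246.8 93.65
249.4 93.62
68.4 2.75
68.5 4.88
```

View pics/w20a.png

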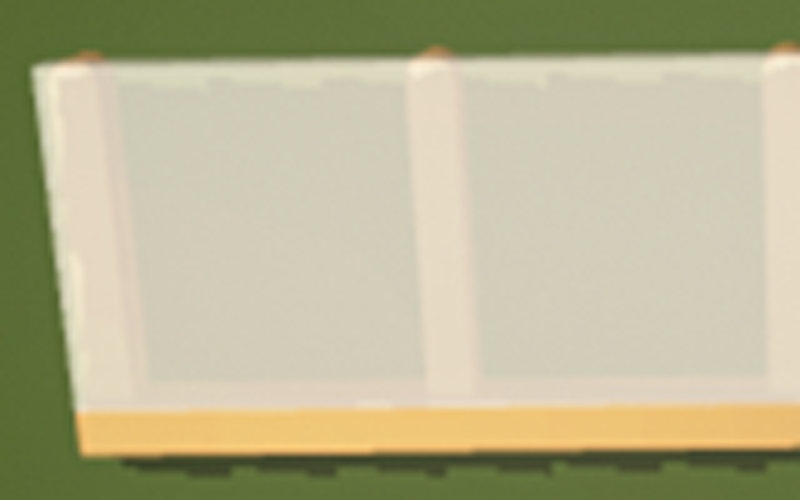

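View pics/w20b.png

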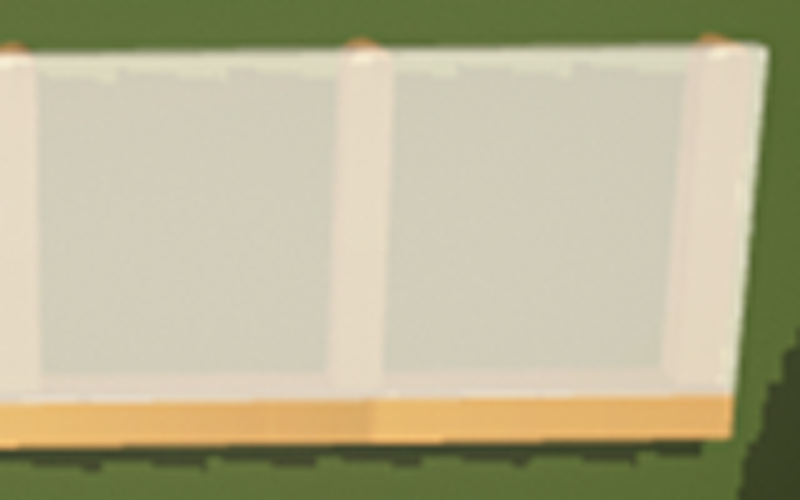

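```bash
python3 - <<'E'
from h import *
plan(415,38,170,-51,flip=0)
E
```

```text
q6 goal -34 d [-275.3  246.8  -30.3] rv [ 0.001  0.002 -0.942] rows 10 each [0.0001, 0.0002, -0.0942] [-27.5, 24.7, -3.0]
```

>>> arm_command([
  [[0,0,-0.06],[-15,13,0],0],
  [[0,0,-0.09],[-28,25,-3],0],
  [[0,0,-0.09],[-28,25,-3],0],
  [[0,0,-0.09],[-28,25,-3],0],
  [[0,0,-0.09],[-28,25,-3],0],
  [[0,0,-0.09],[-28,25,-3],0],
  [[0,0,-0.09],[-28,25,-3],0],
  [[0,0,-0.09],[-28,25,-3],0],
  [[0,0,-0.09],[-28,25,-3],0],
  [[0,0,-0.09],[-28,25,-3],0],
  [[0,0,-0.072],[-8,9,-3],0],
  [[0,0,0],[0,0,0],0],
  [[0,0,0],[0,0,0],0],
  [[0,0,0],[0,0,0],0],
  [[0,0,0],[0,0,0],0],
])

```text
clock: 33.98
position: [0.4157, 0.0371, 0.1701]
ee_rot: [0.001, 0.431, 0.902, -0.0]
contact_force: [-0.4, -0.1, 0.1]
width: 0.0853
```

```bash
cat >> h.py <<'E'
def blade(name,flip,tip):
    """measure the blade nearest the TCP; tip = rough yaw"""
    s=st(); c=cam('wrist'); im=snap('wrist',name)
    best=None
    for r in cut('wrist','blade1'):
        if r['pixels'].sum()<200: continue
        q=rectw(c,r['pixels'],.004); d=np.hypot(*(np.array(q[:2])-s['position'][:2]*1000))
        print(round(r['score'],2),q)
        if best is None or d<best[0]: best=(d,q)
    q=best[1]; y=q[4]
    while y-tip>90: y-=180
    while y-tip<-90: y+=180
    f=np.array(q[:2])-30*np.array([np.cos(np.radians(y)),np.sin(np.radians(y))])
    print('fin',f.round(1),'yaw',y)
    plan(f[0],f[1],14,y,flip=flip)
E
python3 - <<'E'
from h import *
blade('g1',0,-51)
E
```

```text
t 33.98 pos [415.7  37.1 170.1] w 85.3 F [-0.4 -0.1  0.1] M [-0.01  0.02 -0.04] qdmax 0.0031
0.72 [403.1, -310.2, 37.2, 20.2, 39.0]
0.71 [426.2, 26.1, 148.8, 45.8, -51.2]
0.65 [434.1, -118.6, 128.5, 53.7, 67.6]
fin [407.4  49.5] yaw -51.2
q6 goal -32 d [  -8.    12.2 -156. ] rv [ 0.001  0.001 -0.003] rows 4 each [0.0004, 0.0003, -0.0006] [-2.0, 3.1, -39.0]
```

View pics/g1.png

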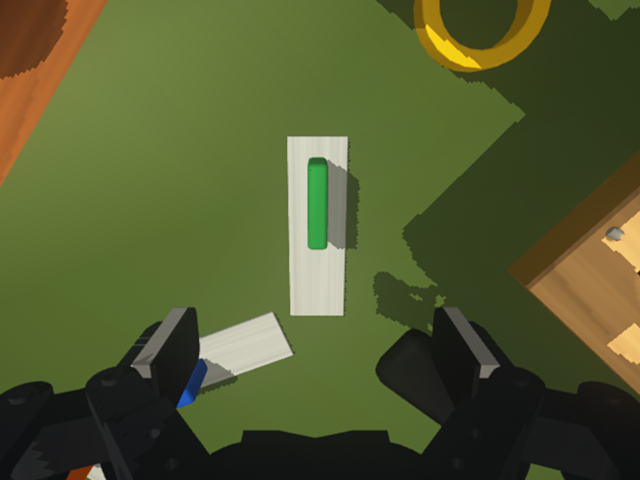

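>>> arm_command([
  [[0,0,0],[-4,6,-30],40],
  [[0,0,0],[-4,6,-35],80],
  [[0,0,0],[0,0,-35],110],
  [[0,0,0],[0,0,-30],130],
  [[0,0,0],[0,0,-16],140],
  [[0,0,0],[0,0,-8],150],
  [[0,0,0],[0,0,0],150],
  [[0,0,0],[0,0,0],150],
])

```text
clock: 35.08
position: [0.4079, 0.0495, 0.0167]
ee_rot: [0.002, 0.431, 0.902, -0.0]
contact_force: [-0.5, 0.3, 0.6]
width: 0.0351
```

```bash
python3 - <<'E'
from h import *
blade('g2',0,-51)
E
```

```text
t 35.08 pos [407.9  49.5  16.7] w 35.1 F [-0.5  0.3  0.6] M [ 0.01 -0.01 -0.03] qdmax 0.0071
0.59 [416.3, 38.7, 118.7, 46.6, -51.2]
fin [397.5  62.1] yaw -51.2
q6 goal -30 d [-10.4  12.6  -2.8] rv [ 0.002  0.003 -0.003] rows 1 each [0.0016, 0.0031, -0.0028] [-10.4, 12.6, -2.8]
```

View pics/g2.png

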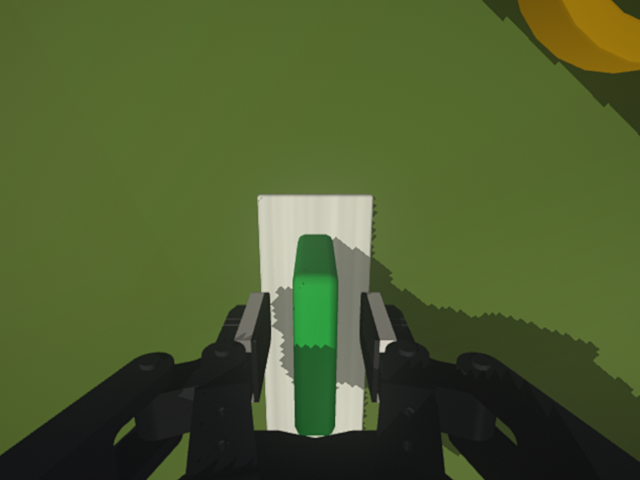

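>>> arm_command([
  [[0.002,0.003,-0.003],[0,0,-2],200],
  [[0,0,0],[0,0,0],220],
  [[0,0,0],[0,0,0],220],
  [[0,0,0],[0,0,0],220],
  [[0,0,0],[0,0,0],220],
  [[0,0,0],[0,0,8],220],
  [[0,0,0],[0,0,12],220],
  [[0,0,0],[0,0,12],220],
  [[0,0,0],[0,0,0],220],
  [[0,0,0],[0,0,0],220],
], newtons=90)

```text
clock: 36.42
position: [0.4071, 0.0495, 0.0462]
ee_rot: [-0.001, 0.432, 0.902, -0.0]
contact_force: [-0.0, -0.4, -3.3]
width: 0.0134
```

```bash
python3 - <<'E'
from h import *
st(); snap('side','s21'); im=cv2.imread('pics/s21.png'); cv2.imwrite('pics/s21c.png',cv2.resize(im[140:340,200:400],None,fx=3,fy=3))
plan(540,-130,48,3.65,flip=0,step=25)
E
```

```text
t 36.42 pos [407.1  49.5  46.2] w 13.4 F [-0.  -0.4 -3.3] M [ 0.06  0.04 -0.02] qdmax 0.0068
q6 goal -107 d [ 133.2 -179.5    2. ] rv [ 0.001 -0.002  0.957] rows 9 each [0.0001, -0.0002, 0.1064] [14.8, -19.9, 0.2]
```

View pics/s21c.png

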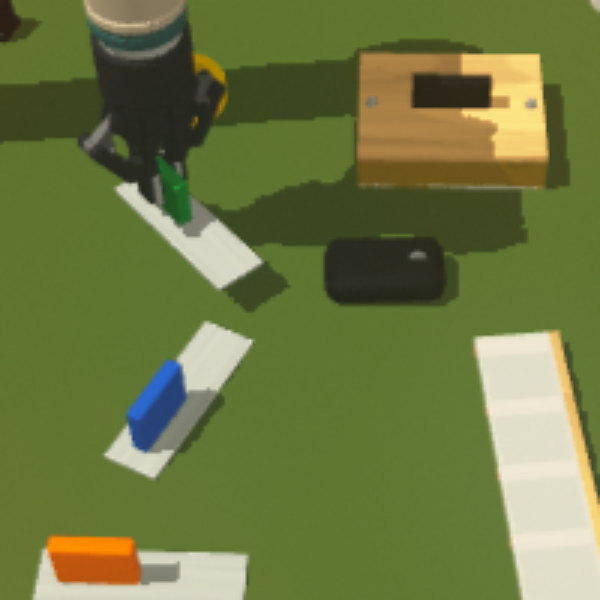

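>>> arm_command([
  [[0,0,0],[0,0,15],220],
  [[0,0,0.06],[8,-10,5],220],
  [[0,0,0.1],[12,-20,0],220],
  [[0,0,0.1],[13,-21,0],220],
  [[0,0,0.1],[14,-21,0],220],
  [[0,0,0.1],[14,-21,0],220],
  [[0,0,0.1],[15,-21,0],220],
  [[0,0,0.1],[15,-20,0],220],
  [[0,0,0.1],[15,-20,0],220],
  [[0,0,0.1],[14,-16,0],220],
  [[0,0,0.097],[13,-10,0],220],
  [[0,0,0],[0,0,0],220],
  [[0,0,0],[0,0,0],220],
  [[0,0,0],[0,0,0],220],
])

```text
clock: 38.22
position: [0.5392, -0.1298, 0.0659]
ee_rot: [-0.001, -0.031, 1.0, -0.0]
contact_force: [-0.2, -0.2, -2.1]
width: 0.0131
```

```bash
python3 - <<'E'
from h import *
st(); snap('wrist','g3'); snap('side','s22'); im=cv2.imread('pics/s22.png'); cv2.imwrite('pics/s22c.png',cv2.resize(im[140:340,200:420],None,fx=3,fy=3))
plan(618-75*.998,-124.7-75*.0637,19,3.65,flip=0,step=25)
E
```

```text
t 38.23 pos [ 539.2 -129.8   65.9] w 13.1 F [-0.2 -0.2 -2.1] M [-0.05  0.06 -0.09] qdmax 0.005
q6 goal -107 d [  3.5   0.5 -47.1] rv [ 0.001 -0.002  0.   ] rows 2 each [0.0004, -0.0009, 0.0002] [1.8, 0.2, -23.6]
```

View pics/s22c.png

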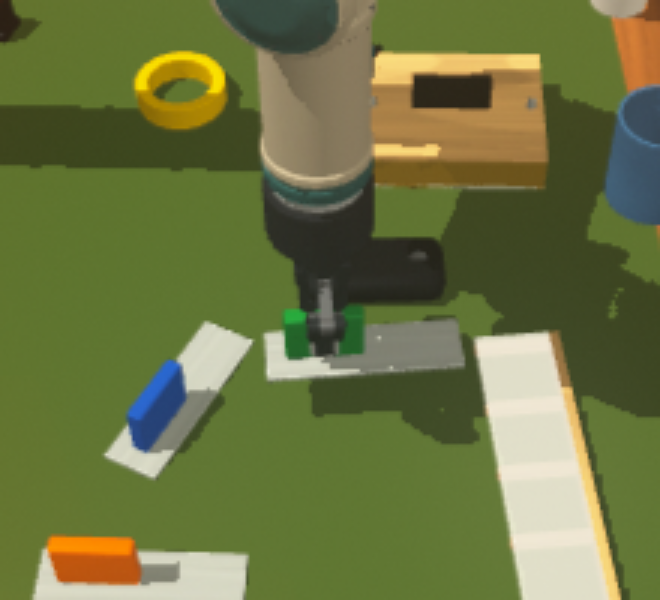

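View pics/g3.png

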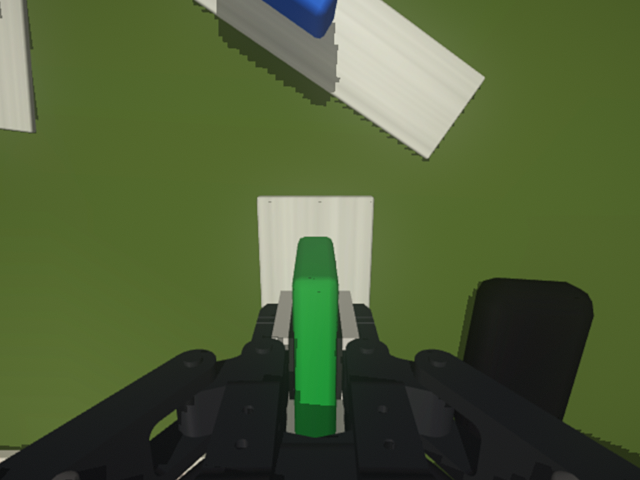

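>>> arm_command([
  [[0.001,-0.002,0],[2,0.3,-18],220],
  [[0,0,0],[1.5,0.2,-18],220],
  [[0,0,0],[0,0,-8],220],
  [[0,0,0],[0,0,-4],220],
  [[0,0,0],[0,0,0],220],
  [[0,0,0],[0,0,0],220],
  [[0,0,0],[0,0,0],220],
])

```text
clock: 39.2
position: [0.544, -0.1301, 0.0186]
ee_rot: [0.001, -0.032, 1.0, -0.0]
contact_force: [-0.1, -0.0, -2.5]
width: 0.0132
```

```bash
python3 - <<'E'
from h import *
st(); snap('side','s23'); im=cv2.imread('pics/s23.png'); cv2.imwrite('pics/s23c.png',cv2.resize(im[210:300,280:420],None,fx=5,fy=5,interpolation=cv2.INTER_CUBIC))
plan(618-75*.998,-124.7-75*.0637,17.5,3.65,flip=0,step=25)
plan(618,-124.7,17.5,3.65,flip=0,step=25)
E
```

```text
t 39.2 pos [ 544.  -130.1   18.6] w 13.2 F [-0.1 -0.  -2.5] M [-0.01  0.04  0.01] qdmax 0.0026
q6 goal -107 d [-0.8  0.6 -1. ] rv [0.    0.001 0.   ] rows 1 each [0.0003, 0.0014, 0.0005] [-0.8, 0.6, -1.0]
q6 goal -105 d [74.1  5.4 -1. ] rv [0.    0.001 0.   ] rows 3 each [0.0001, 0.0005, 0.0002] [24.7, 1.8, -0.3]
```

View pics/s23c.png

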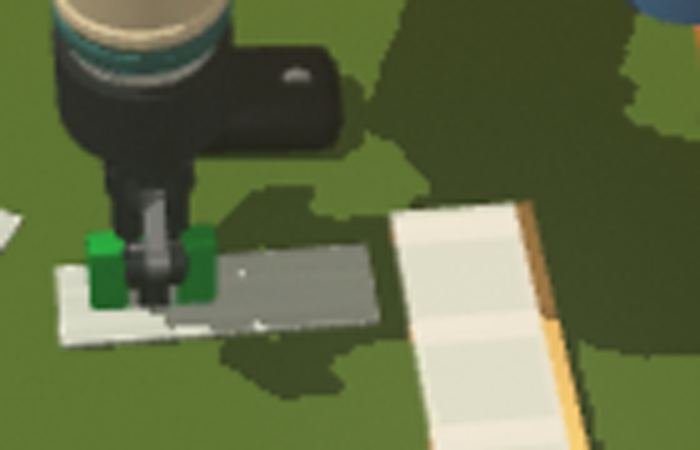

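```bash
cat >> h.py <<'E'
def rack2w(P,o=(668.6,-211.6),yaw=3.65):
    a=np.radians(yaw); P=np.atleast_2d(np.array(P,float))
    return np.c_[o[0]+P[:,0]*np.cos(a)-P[:,1]*np.sin(a),o[1]+P[:,0]*np.sin(a)+P[:,1]*np.cos(a),P[:,2]]/1000
E
python3 - <<'E'
from h import *
snap('top','t23')
for n,f,crop in [('side','s23',(210,360,340,430)),('top','t23',(180,240,290,420))]:
    im=cv2.imread('pics/'+f+'.png'); c=cam(n); S=6
    y0,y1,x0,x1=crop
    big=cv2.resize(im[y0:y1,x0:x1],None,fx=S,fy=S,interpolation=cv2.INTER_CUBIC)
    def poly(W,col):
        p=w2px(c,W); p=((p-[x0,y0]+.5)*S).astype(int); cv2.polylines(big,[p.reshape(-1,1,2)],True,col,1)
    poly(rack2w([[0,-124,16],[68,-124,16],[68,124,16],[0,124,16]]),(0,0,255))
    poly(rack2w([[0,64,0],[60,64,0],[60,116,0],[0,116,0]]),(255,0,0))
    poly(rack2w([[0,-124,16],[68,-124,16],[68,124,16],[0,124,16]],(668.6,-214),2.8),(255,0,255))
    cv2.imwrite('pics/'+f+'o.png',big[:600,:800]); print(big.shape)
E
```

```text
(900, 540, 3)
(360, 780, 3)
```

View pics/s23o.png

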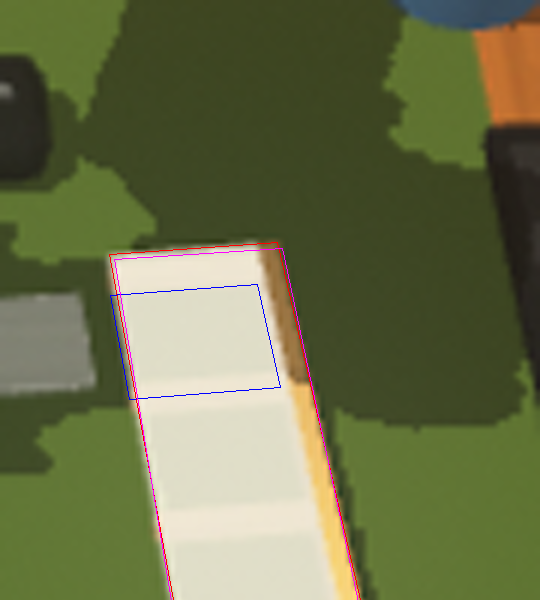

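View pics/t23o.png

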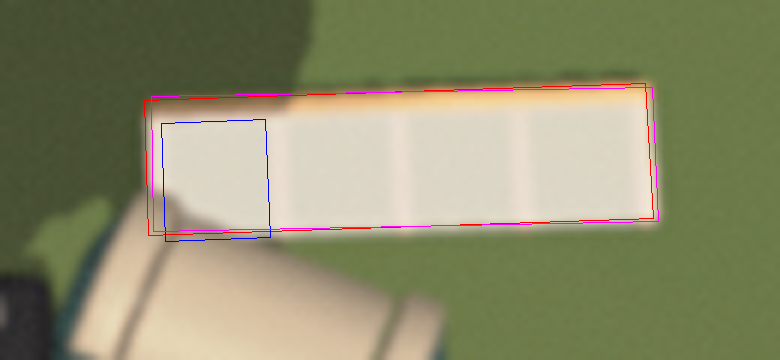

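```bash
python3 - <<'E'
from h import *
s=st(); p=s['position']*1000
im=cv2.imread('pics/s23.png'); c=cam('side'); S=6
y0,y1,x0,x1=(210,310,280,410)
big=cv2.resize(im[y0:y1,x0:x1],None,fx=S,fy=S,interpolation=cv2.INTER_CUBIC)
def poly(W,col):
    q=w2px(c,W); q=((q-[x0,y0]+.5)*S).astype(int); cv2.polylines(big,[q.reshape(-1,1,2)],True,col,1)
poly(rack2w([[0,64,0],[60,64,0],[60,116,0],[0,116,0]]),(255,0,0))
for dz,col in [(4,(0,255,255)),(8,(0,0,255))]:
    poly(rack2w([[-45,-23,dz],[105,-23,dz],[105,23,dz],[-45,23,dz]],(p[0],p[1])),col)
cv2.imwrite('pics/s23p.png',big)
E
```

```text
t 39.3 pos [ 543.9 -130.1   18.5] w 12.8 F [ 0.2 -0.1 -2.4] M [-0.06  0.03 -0.01] qdmax 0.002
```

View pics/s23p.png

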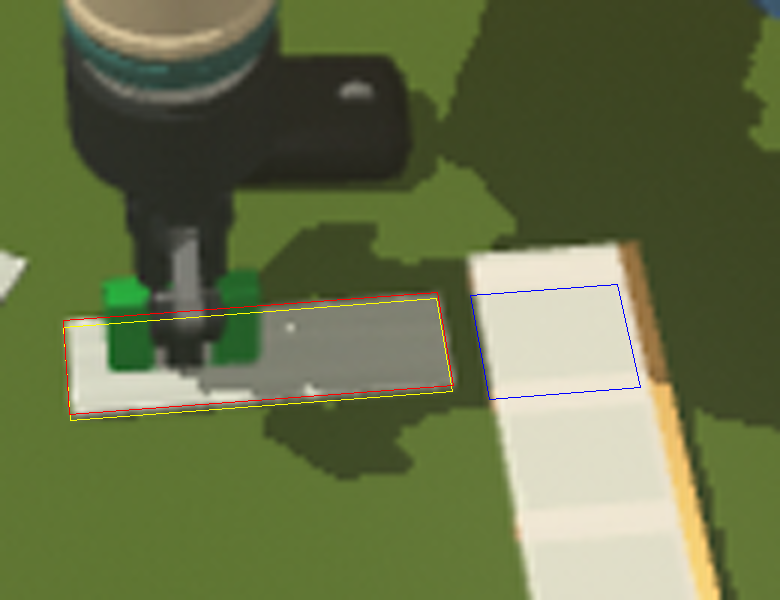

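>>> arm_command([
  [[0,0.001,0],[0,0.4,-0.8],220],
  [[0,0,0],[8,0.5,0],220],
  [[0,0,0],[12,0.8,0],220],
  [[0,0,0],[12,0.8,0],220],
  [[0,0,0],[12,0.8,0],220],
  [[0,0,0],[10,0.6,0],220],
  [[0,0,0],[6,0.4,0],220],
  [[0,0,0],[0,0,0],220],
  [[0,0,0],[0,0,0],220],
])

```text
clock: 40.42
position: [0.6031, -0.1256, 0.0172]
ee_rot: [-0.001, -0.032, 1.0, 0.0]
contact_force: [-0.4, -0.2, -2.0]
width: 0.0133
```

```bash
python3 - <<'E'
from h import *
st(); snap('side','s24'); im=cv2.imread('pics/s24.png'); cv2.imwrite('pics/s24c.png',cv2.resize(im[210:300,280:420],None,fx=5,fy=5,interpolation=cv2.INTER_CUBIC))
plan(618,-124.7,17.5,3.65,flip=0,step=25)
E
```

```text
t 40.42 pos [ 603.1 -125.6   17.2] w 13.3 F [-0.4 -0.2 -2. ] M [ 0.01  0.09 -0.01] qdmax 0.0039
q6 goal -105 d [15.   0.9  0.3] rv [-0.    -0.001  0.001] rows 1 each [-0.0002, -0.0013, 0.0006] [15.0, 0.9, 0.3]
```

View pics/s24c.png

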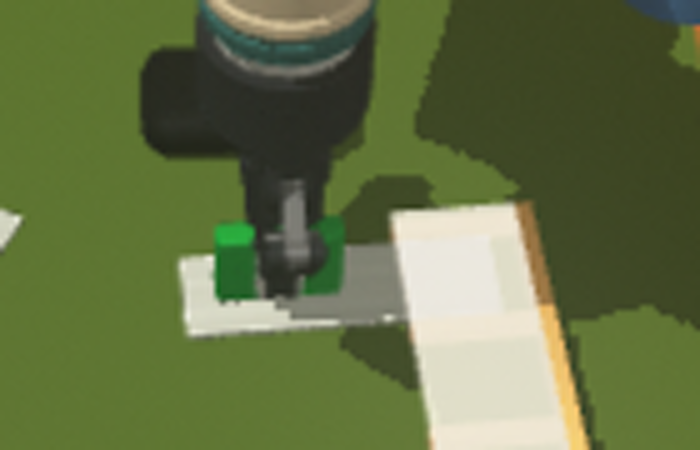

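>>> arm_command([
  [[0,0,0],[6,0.4,0],220],
  [[0,0,0],[5,0.3,0],220],
  [[0,0,0],[3,0.2,0],220],
  [[0,0,0],[1,0,0],220],
  [[0,0,0],[0,0,0],220],
  [[0,0,0],[0,0,0],220],
])

```text
clock: 41.22
position: [0.6169, -0.1247, 0.017]
ee_rot: [-0.002, -0.032, 0.999, 0.0]
contact_force: [-5.4, -0.1, -1.0]
width: 0.0133
```

>>> arm_command([
  [[0,0,0],[0.5,0,-1.5],220],
  [[0,0,0],[0.5,0,-1.5],220],
  [[0,0,0],[0,0,0],220],
  [[0,0,0],[0,0,0],220],
])

```text
clock: 41.72
position: [0.6168, -0.1245, 0.0146]
ee_rot: [-0.003, -0.032, 0.999, 0.0]
contact_force: [-9.1, -0.5, 4.2]
width: 0.0132
```

Home and on the desk. Release with a small opening and rise.

>>> arm_command([
  [[0,0,0],[0,0,0],180],
  [[0,0,0],[0,0,0],165],
  [[0,0,0],[0,0,0],165],
  [[0,0,0],[0,0,20],165],
  [[0,0,0],[0,0,35],165],
  [[0,0,0],[-10,0,40],100],
  [[0,0,0],[-20,0,35],0],
  [[0,0,0],[0,0,0],0],
  [[0,0,0],[0,0,0],0],
  [[0,0,0],[0,0,0],0],
])

```text
clock: 42.98
position: [0.5894, -0.1245, 0.1428]
ee_rot: [-0.001, -0.032, 0.999, 0.0]
contact_force: [0.0, -0.5, -0.3]
width: 0.0852
```

```bash
python3 - <<'E'
from h import *
st(); c=cam('wrist');snap('wrist','g5'); snap('top','t25')
t=cam('top')
for r in cut('top','blade2'): print(r['score'],rectw(t,r['pixels'],.004))
plan(418,-146,165,59.7,flip=1)
plan(418,-146,165,59.7,flip=0)
E
```

```text
t 42.98 pos [ 589.4 -124.5  142.8] w 85.2 F [ 0.  -0.5 -0.3] M [-0.04 -0.03 -0.03] qdmax 0.0034
0.84 [407.0, -167.2, 69.7, 47.9, 63.5]
0.8 [405.7, -293.6, 149.2, 47.6, -3.8]
0.77 [501.1, -438.3, 151.5, 49.7, 8.3]
0.58 [446.9, -600.1, 153.8, 46.7, -69.1]
q6 goal 11 d [-171.5  -21.4   21.9] rv [-3.000e-03 -1.000e-03 -2.163e+00] rows 15 each [-0.0002, -0.0, -0.1442] [-11.4, -1.4, 1.5]
q6 goal -169 d [-171.5  -21.4   21.9] rv [ 0.001 -0.002  0.979] rows 7 each [0.0001, -0.0003, 0.1398] [-24.5, -3.1, 3.1]
```

View pics/g5.png

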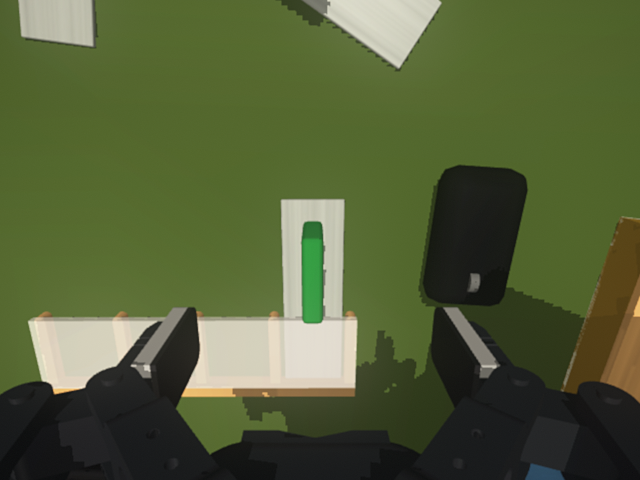

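>>> arm_command([
  [[0,0,-0.1],[-8,-1,2],0],
  [[0,0,-0.145],[-12,-1,2],0],
  [[0,0,-0.145],[-12,-1,2],0],
  [[0,0,-0.145],[-12,-2,2],0],
  [[0,0,-0.145],[-12,-2,2],0],
  [[0,0,-0.145],[-12,-2,2],0],
  [[0,0,-0.145],[-12,-2,2],0],
  [[0,0,-0.145],[-12,-2,2],0],
  [[0,0,-0.145],[-12,-2,2],0],
  [[0,0,-0.145],[-12,-2,2],0],
  [[0,0,-0.145],[-12,-2,1],0],
  [[0,0,-0.145],[-12,-1,1],0],
  [[0,0,-0.145],[-12,-1,0],0],
  [[0,0,-0.145],[-12,-1,0],0],
  [[0,0,-0.145],[-11,-1,0],0],
  [[0,0,-0.035],[-6,0,0],0],
  [[0,0,0],[0,0,0],0],
  [[0,0,0],[0,0,0],0],
  [[0,0,0],[0,0,0],0],
])

```text
clock: 45.5
position: [0.4091, -0.1478, 0.1663]
ee_rot: [-0.0, 0.868, 0.497, 0.0]
contact_force: [-1.3, 0.4, -0.0]
width: 0.0856
```

```bash
python3 - <<'E'
from h import *
blade('b1',1,59.7)
E
```

```text
t 45.5 pos [ 409.1 -147.8  166.3] w 85.6 F [-1.3  0.4 -0. ] M [ 0.03 -0.03 -0.06] qdmax 0.003
0.93 [424.8, -131.3, 152.6, 46.4, 60.5]
0.93 [390.0, -300.2, 121.0, 70.3, -3.6]
0.85 [569.1, -419.1, 53.5, 22.5, -54.2]
0.68 [621.6, -123.5, 102.2, 47.0, 3.7]
fin [ 410.  -157.4] yaw 60.5
q6 goal 8 d [   1.1   -9.6 -152.3] rv [-0.     0.     0.016] rows 4 each [-0.0001, 0.0001, 0.0039] [0.3, -2.4, -38.1]
```

View pics/b1.png

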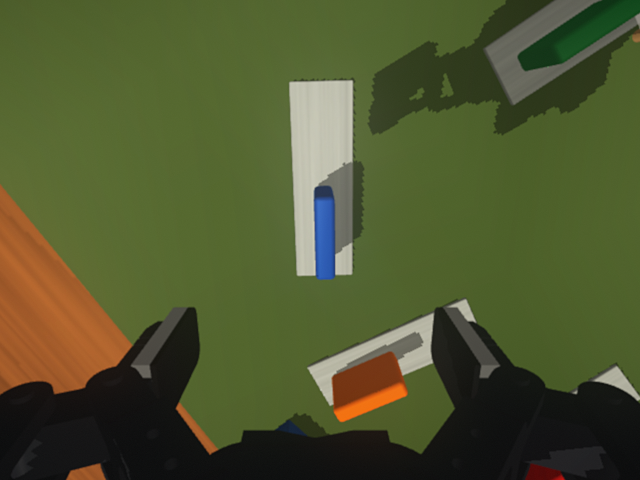

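>>> arm_command([
  [[0,0,0.01],[1,-4,-30],40],
  [[0,0,0],[1,-4,-35],80],
  [[0,0,0],[0,0,-35],110],
  [[0,0,0],[0,0,-26],130],
  [[0,0,0],[0,0,-14],140],
  [[0,0,0],[0,0,-8],150],
  [[0,0,0],[0,0,0],150],
  [[0,0,0],[0,0,0],150],
])

```text
clock: 46.6
position: [0.4112, -0.156, 0.0189]
ee_rot: [0.0, 0.865, 0.501, 0.0]
contact_force: [-0.4, -0.5, 0.1]
width: 0.0352
```

```bash
python3 - <<'E'
from h import *
blade('b2',1,59.7)
E
```

```text
t 46.6 pos [ 411.2 -156.    18.9] w 35.2 F [-0.4 -0.5  0.1] M [-0.    0.02 -0.01] qdmax 0.006
0.91 [419.6, -141.7, 175.8, 45.8, 61.0]
0.64 [426.7, -276.9, 21.6, 12.5, -80.1]
fin [ 405.1 -167.9] yaw 61.0
q6 goal 6 d [ -6.2 -11.9  -5. ] rv [0.    0.002 0.015] rows 1 each [0.0005, 0.0016, 0.0148] [-6.2, -11.9, -5.0]
```

View pics/b2.png

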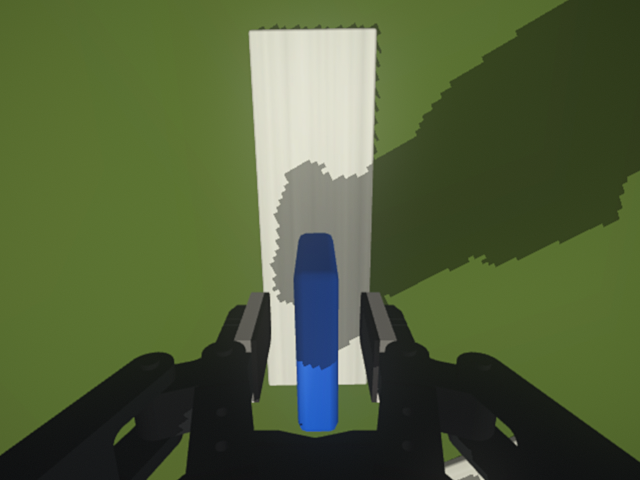

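>>> arm_command([
  [[0,0.002,0.012],[0,-0.3,-4.3],160],
  [[0,0,0],[0,0,0],220],
  [[0,0,0],[0,0,0],220],
  [[0,0,0],[0,0,0],220],
  [[0,0,0],[0,0,0],220],
  [[0,0,0],[0,0,0],220],
  [[0,0,0],[0,0,8],220],
  [[0,0,0],[0,0,14],220],
  [[0,0,0],[0,0,14],220],
  [[0,0,0],[0,0,0],220],
  [[0,0,0],[0,0,0],220],
])

```text
clock: 48.08
position: [0.4103, -0.1559, 0.0498]
ee_rot: [-0.001, 0.862, 0.506, -0.001]
contact_force: [0.5, 0.2, -2.4]
width: 0.0131
```

```bash
python3 - <<'E'
from h import *
st(); snap('wrist','b3')
plan(621.8-80*.998,-184.6-80*.0637,50,3.65,flip=1,step=25)
E
```

```text
t 48.08 pos [ 410.3 -155.9   49.8] w 13.1 F [ 0.5  0.2 -2.4] M [-0.01  0.01 -0.02] qdmax 0.0083
q6 goal 67 d [131.8 -33.9   0.4] rv [-0.002 -0.002 -0.998] rows 7 each [-0.0003, -0.0003, -0.1426] [18.8, -4.8, 0.1]
```

View pics/b3.png

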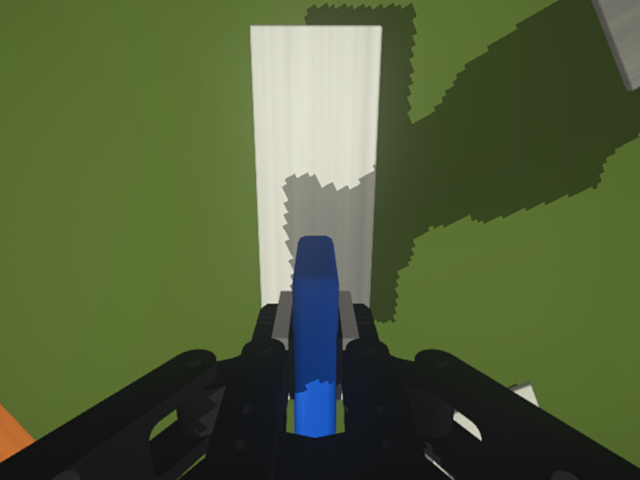

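>>> arm_command([
  [[0,0,-0.08],[0,-5,3],220],
  [[0,0,-0.13],[3,-8,3],220],
  [[0,0,-0.13],[6,-8,3],220],
  [[0,0,-0.13],[10,-6,0],220],
  [[0,0,-0.13],[15,-3,0],220],
  [[0,0,-0.13],[20,-2,0],220],
  [[0,0,-0.13],[23,-1,0],220],
  [[0,0,-0.1],[23,-1,0],220],
  [[0,0,-0.038],[20,0,0],220],
  [[0,0,0],[12,0,0],220],
  [[0,0,0],[0,0,0],220],
  [[0,0,0],[0,0,0],220],
  [[0,0,0],[0,0,0],220],
])

```text
clock: 49.75
position: [0.5417, -0.1899, 0.059]
ee_rot: [-0.001, 0.999, 0.032, -0.001]
contact_force: [-0.1, 0.3, -1.0]
width: 0.0134
```

```bash
python3 - <<'E'
from h import *
st(); snap('wrist','b4')
plan(621.8-80*.998,-184.6-80*.0637,18,3.65,flip=1,step=25)
E
```

```text
t 49.75 pos [ 541.7 -189.9   59. ] w 13.4 F [-0.1  0.3 -1. ] M [-0.03  0.01  0.01] qdmax 0.0063
q6 goal 67 d [  0.    0.3 -41.1] rv [-0.002 -0.001  0.   ] rows 2 each [-0.0009, -0.0006, 0.0] [0.0, 0.1, -20.5]
```

View pics/b4.png

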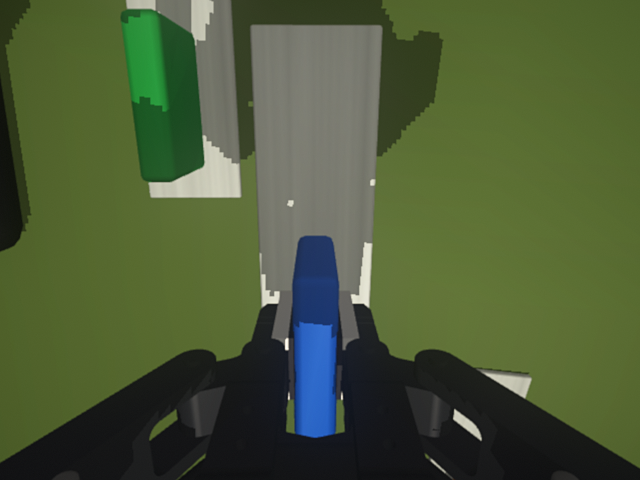

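>>> arm_command([
  [[-0.002,-0.001,0],[0,0.3,-18],220],
  [[0,0,0],[0,0,-14],220],
  [[0,0,0],[0,0,-6],220],
  [[0,0,0],[0,0,-3],220],
  [[0,0,0],[0,0,0],220],
  [[0,0,0],[0,0,0],220],
])

```text
clock: 50.55
position: [0.543, -0.1899, 0.0184]
ee_rot: [0.0, 0.999, 0.032, 0.001]
contact_force: [0.6, -0.5, -2.2]
width: 0.0131
```

```bash
python3 - <<'E'
from h import *
st(); snap('wrist','b5')
plan(621.8,-184.6,17.5,3.65,flip=1,step=25)
E
```

```text
t 50.55 pos [ 543.  -189.9   18.4] w 13.1 F [ 0.6 -0.5 -2.2] M [-0.04  0.02 -0.01] qdmax 0.0018
q6 goal 70 d [78.8  5.3 -1. ] rv [ 0.001  0.001 -0.   ] rows 4 each [0.0002, 0.0003, -0.0] [19.7, 1.3, -0.2]
```

View pics/b5.png

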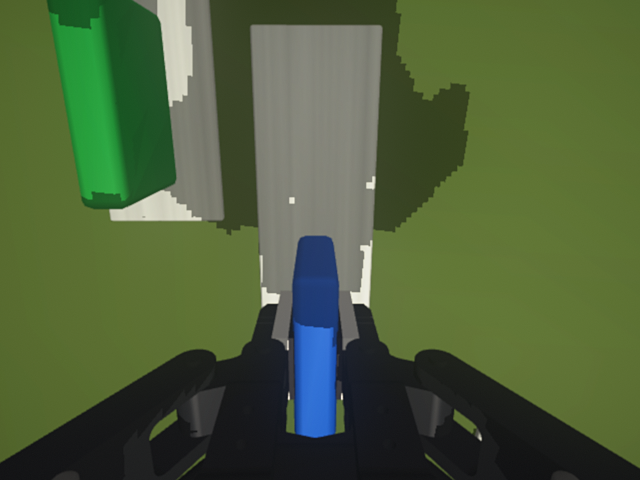

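>>> arm_command([
  [[0.001,0.001,0],[6,0.4,-0.8],220],
  [[0,0,0],[10,0.7,0],220],
  [[0,0,0],[12,0.8,0],220],
  [[0,0,0],[12,0.8,0],220],
  [[0,0,0],[12,0.8,0],220],
  [[0,0,0],[8,0.6,0],220],
  [[0,0,0],[4,0.3,0],220],
  [[0,0,0],[0,0,0],220],
  [[0,0,0],[0,0,0],220],
])

```text
clock: 51.72
position: [0.6062, -0.1853, 0.0172]
ee_rot: [-0.0, 0.999, 0.032, -0.001]
contact_force: [-0.6, -0.3, -1.2]
width: 0.0132
```

```bash
python3 - <<'E'
from h import *
st(); snap('wrist','b6')
plan(621.0,-184.6,17.5,3.65,flip=1,step=25)
E
```

```text
t 51.73 pos [ 606.2 -185.3   17.2] w 13.2 F [-0.6 -0.3 -1.2] M [-0.01  0.08  0.01] qdmax 0.0026
q6 goal 70 d [14.8  0.7  0.3] rv [-0.001 -0.001  0.   ] rows 1 each [-0.0009, -0.0013, 0.0001] [14.8, 0.7, 0.3]
```

View pics/b6.png

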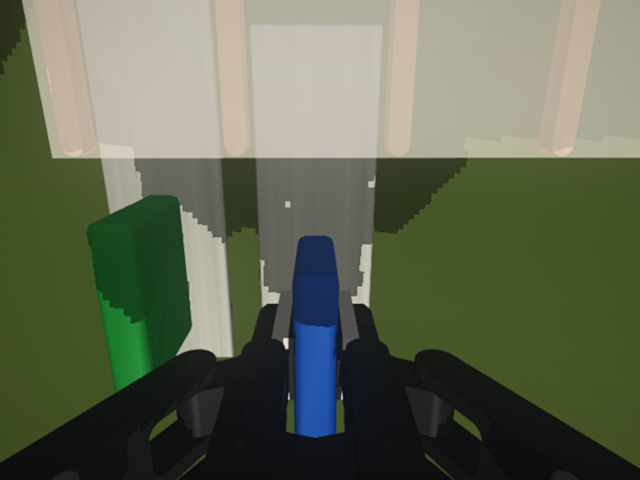

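Blue tip (250–382, row 25) is in slot 3 between the dividers, well centred. Push home.

>>> arm_command([
  [[0,0,0],[6,0.3,0],220],
  [[0,0,0],[5,0.3,0],220],
  [[0,0,0],[3,0.2,0],220],
  [[0,0,0],[1,0,0],220],
  [[0,0,0],[0,0,0],220],
  [[0,0,0],[0,0,0],220],
])

```text
clock: 52.52
position: [0.6216, -0.1846, 0.0172]
ee_rot: [-0.0, 0.999, 0.032, -0.0]
contact_force: [-0.7, -0.2, -1.6]
width: 0.0133
```

>>> arm_command([
  [[0,0,0],[1,0,-1],220],
  [[0,0,0],[1,0,-1.5],220],
  [[0,0,0],[0.5,0,0],220],
  [[0,0,0],[0,0,0],220],
  [[0,0,0],[0,0,0],220],
])

```text
clock: 53.15
position: [0.6218, -0.1844, 0.0145]
ee_rot: [-0.001, 0.999, 0.032, -0.003]
contact_force: [-6.2, -0.5, 1.9]
width: 0.0131
```

>>> arm_command([
  [[0,0,0],[0.5,0,-0.5],220],
  [[0,0,0],[0,0,0],220],
  [[0,0,0],[0,0,0],185],
  [[0,0,0],[0,0,0],170],
  [[0,0,0],[0,0,0],170],
  [[0,0,0],[0,0,20],170],
  [[0,0,0],[0,0,35],165],
  [[0,0,0],[-10,-8,40],100],
  [[0,0,0],[-20,-15,30],0],
  [[0,0,0],[0,0,0],0],
  [[0,0,0],[0,0,0],0],
  [[0,0,0],[0,0,0],0],
])

```text
clock: 54.65
position: [0.5945, -0.2068, 0.1377]
ee_rot: [-0.001, 0.999, 0.032, -0.001]
contact_force: [0.3, 0.2, 0.1]
width: 0.0856
```

```bash
python3 - <<'E'
from h import *
st(); snap('wrist','b7'); snap('top','t27')
t=cam('top')
for r in cut('top','blade2'): print(r['score'],rectw(t,r['pixels'],.004))
plan(385,-292,165,-2.6,flip=1)
E
```

```text
t 54.65 pos [ 594.5 -206.8  137.7] w 85.6 F [0.3 0.2 0.1] M [-0.01  0.03 -0.02] qdmax 0.0054
0.9 [501.4, -438.5, 146.9, 46.6, 11.7]
0.88 [376.5, -329.0, 148.4, 46.5, 0.4]
0.82 [446.9, -601.0, 154.4, 46.5, -68.9]
0.71 [638.7, -109.7, 60.4, 23.9, -24.6]
0.64 [593.1, -187.6, 44.3, 29.8, -88.4]
q6 goal 55 d [-209.6  -85.    27. ] rv [-0.002 -0.002 -0.11 ] rows 6 each [-0.0003, -0.0004, -0.0183] [-34.9, -14.2, 4.5]
```

View pics/b7.png

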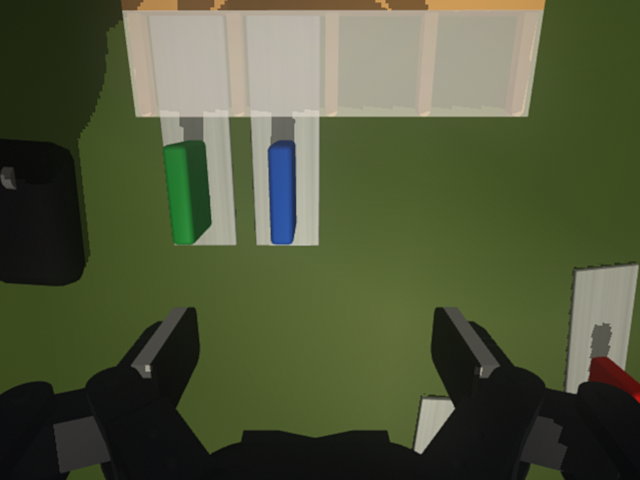

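>>> arm_command([
  [[-0.002,-0.002,0],[-18,-10,4],0],
  [[0,0,-0.007],[-35,-18,4],0],
  [[0,0,-0.007],[-38,-19,4],0],
  [[0,0,-0.007],[-38,-19,4],0],
  [[0,0,-0.007],[-38,-19,4],0],
  [[0,0,-0.007],[-38,-19,4],0],
  [[0,0,-0.007],[-24,-12,3],0],
  [[0,0,-0.007],[-10,-6,0],0],
  [[0,0,0],[0,0,0],0],
  [[0,0,0],[0,0,0],0],
  [[0,0,0],[0,0,0],0],
  [[0,0,0],[0,0,0],0],
])

```text
clock: 56.3
position: [0.3562, -0.3292, 0.166]
ee_rot: [0.001, 1.0, 0.008, 0.001]
contact_force: [0.2, -0.6, -0.3]
width: 0.0855
```

```bash
python3 - <<'E'
from h import *
blade('o1',1,0)
E
```

```text
t 56.3 pos [ 356.2 -329.2  166. ] w 85.5 F [ 0.2 -0.6 -0.3] M [-0.    0.    0.04] qdmax 0.0022
0.69 [374.0, -327.5, 154.4, 46.8, 0.9]
0.65 [427.6, -546.7, 47.0, 43.2, 19.9]
0.61 [469.0, -445.3, 84.6, 52.4, 9.6]
fin [ 344. -328.] yaw 0.9
q6 goal 45 d [ -12.     1.3 -152.1] rv [0.001 0.001 0.   ] rows 4 each [0.0003, 0.0003, 0.0] [-3.0, 0.3, -38.0]
```

View pics/o1.png

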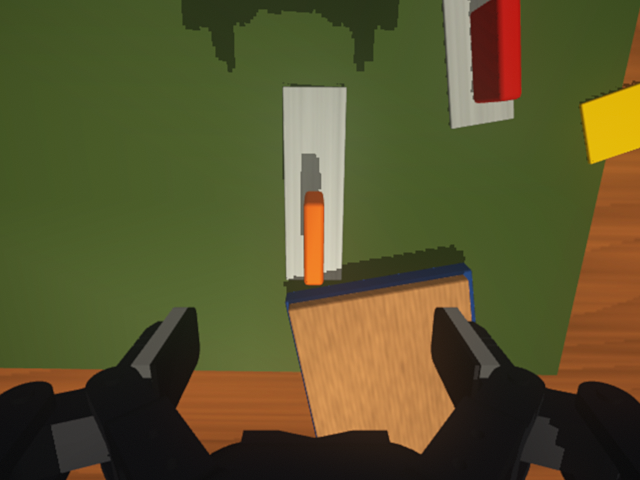

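>>> arm_command([
  [[0,0,0],[-5,0.6,-30],40],
  [[0,0,0],[-5,0.6,-35],80],
  [[0,0,0],[0,0,-35],110],
  [[0,0,0],[0,0,-26],130],
  [[0,0,0],[0,0,-14],140],
  [[0,0,0],[0,0,-8],150],
  [[0,0,0],[0,0,0],150],
  [[0,0,0],[0,0,0],150],
])

```text
clock: 57.4
position: [0.3462, -0.329, 0.019]
ee_rot: [0.001, 1.0, 0.007, 0.001]
contact_force: [-0.3, -0.3, -0.5]
width: 0.0351
```

```bash
python3 - <<'E'
from h import *
blade('o2',1,0)
E
```

```text
t 57.4 pos [ 346.2 -329.    19. ] w 35.1 F [-0.3 -0.3 -0.5] M [0.06 0.01 0.04] qdmax 0.0043
0.75 [362.7, -327.9, 175.8, 45.9, 0.6]
0.63 [443.8, -434.4, 38.8, 23.7, 10.2]
fin [ 332.7 -328.2] yaw 0.6
q6 goal 45 d [-13.4   0.7  -5. ] rv [ 0.003  0.002 -0.004] rows 1 each [0.0028, 0.0023, -0.0043] [-13.4, 0.7, -5.0]
```

View pics/o2.png

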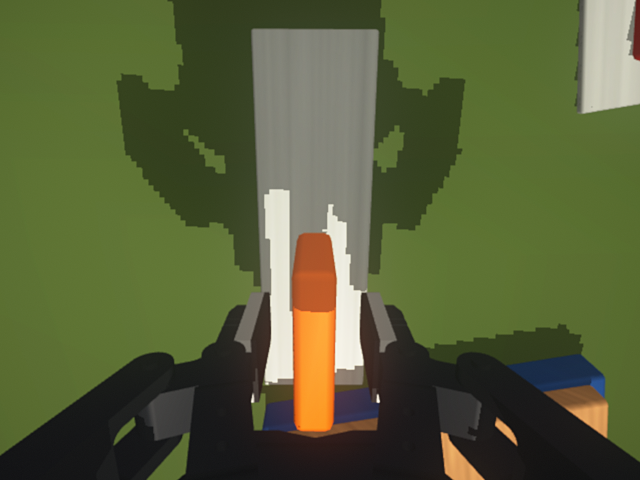

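>>> arm_command([
  [[0.003,0.002,-0.002],[-0.4,0.7,-4.5],160],
  [[0,0,0],[0,0,0],220],
  [[0,0,0],[0,0,0],220],
  [[0,0,0],[0,0,0],220],
  [[0,0,0],[0,0,0],220],
  [[0,0,0],[0,0,0],220],
  [[0,0,0],[0,0,8],220],
  [[0,0,0],[0,0,14],220],
  [[0,0,0],[0,0,14],220],
  [[0,0,0],[0,0,0],220],
  [[0,0,0],[0,0,0],220],
])

```text
clock: 58.88
position: [0.3452, -0.3276, 0.0499]
ee_rot: [-0.001, 1.0, 0.006, -0.0]
contact_force: [0.3, -0.2, -1.3]
width: 0.0134
```

```bash
python3 - <<'E'
from h import *
st(); snap('wrist','o3')
plan(625.6-80*.998,-244.4-80*.0637,50,3.65,flip=1,step=25)
E
```

```text
t 58.88 pos [ 345.2 -327.6   49.9] w 13.4 F [ 0.3 -0.2 -1.3] M [0.04 0.05 0.05] qdmax 0.0096
q6 goal 62 d [200.7  77.9   0.4] rv [-0.002 -0.001  0.051] rows 9 each [-0.0002, -0.0001, 0.0057] [22.3, 8.7, 0.0]
```

View pics/o3.png

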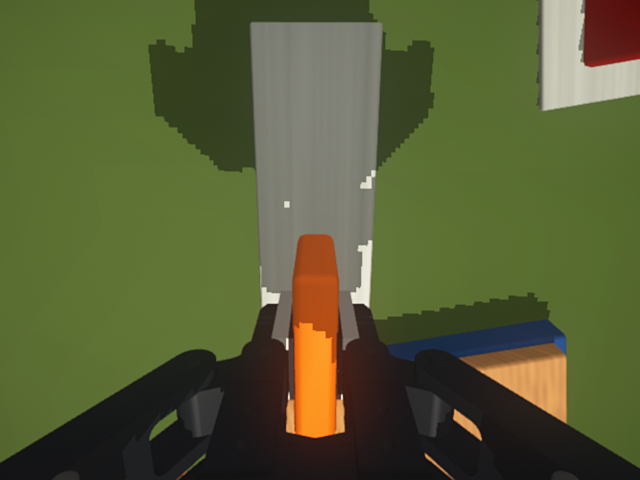

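>>> arm_command([
  [[0,0,0],[10,6,0],220],
  [[0,0,0.006],[20,10,0],220],
  [[0,0,0.006],[22,10,0],220],
  [[0,0,0.006],[23,10,0],220],
  [[0,0,0.006],[23,10,0],220],
  [[0,0,0.006],[23,10,0],220],
  [[0,0,0.006],[23,8,0],220],
  [[0,0,0.006],[22,7,0],220],
  [[0,0,0.006],[20,5,-5],220],
  [[0,0,0.003],[14,2,-10],220],
  [[0,0,0],[0,0,-12],220],
  [[0,0,0],[0,0,-4],220],
  [[0,0,0],[0,0,0],220],
  [[0,0,0],[0,0,0],220],
])

```text
clock: 60.68
position: [0.545, -0.25, 0.019]
ee_rot: [-0.001, 1.0, 0.032, -0.0]
contact_force: [-1.0, -0.1, -0.7]
width: 0.0133
```

```bash
python3 - <<'E'
from h import *
st(); snap('wrist','o4')
plan(625.6-80*.998,-244.4-80*.0637,17.8,3.65,flip=1,step=25)
plan(625.6,-244.4,17.8,3.65,flip=1,step=25)
E
```

```text
t 60.67 pos [ 545. -250.   19.] w 13.3 F [-1.  -0.1 -0.7] M [-0.    0.04  0.05] qdmax 0.0066
q6 goal 62 d [ 0.6  0.5 -1.4] rv [-0.001 -0.     0.   ] rows 1 each [-0.0012, -0.0003, 0.0004] [0.6, 0.5, -1.4]
q6 goal 65 d [80.4  5.6 -1.4] rv [-0.001 -0.     0.   ] rows 4 each [-0.0003, -0.0001, 0.0001] [20.1, 1.4, -0.3]
```

View pics/o4.png

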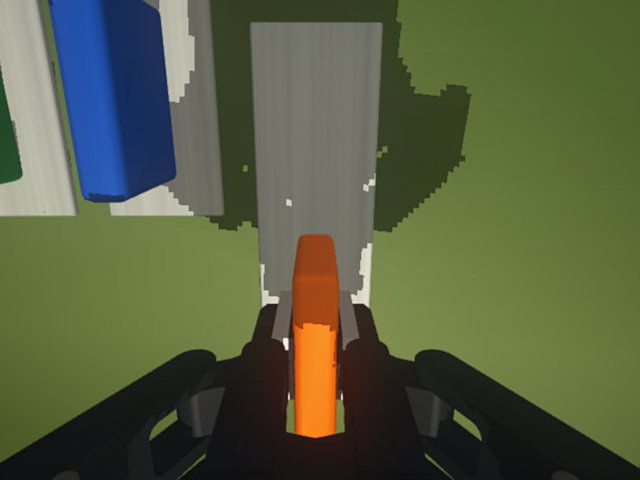

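>>> arm_command([
  [[-0.001,0,0],[6,0.7,-1.2],220],
  [[0,0,0],[10,0.8,0],220],
  [[0,0,0],[12,0.8,0],220],
  [[0,0,0],[12,0.8,0],220],
  [[0,0,0],[12,0.8,0],220],
  [[0,0,0],[8,0.6,0],220],
  [[0,0,0],[4,0.3,0],220],
  [[0,0,0],[0,0,0],220],
  [[0,0,0],[0,0,0],220],
])

```text
clock: 61.85
position: [0.6088, -0.2448, 0.0175]
ee_rot: [-0.0, 0.999, 0.032, -0.001]
contact_force: [-0.1, -0.6, -1.4]
width: 0.0133
```

```bash
python3 - <<'E'
from h import *
st(); snap('wrist','o5')
plan(625.6,-244.4,17.5,3.65,flip=1,step=25)
E
```

```text
t 61.85 pos [ 608.8 -244.8   17.5] w 13.3 F [-0.1 -0.6 -1.4] M [-0.03  0.06  0.01] qdmax 0.0023
q6 goal 65 d [16.8  0.4 -0. ] rv [-0.001 -0.001  0.   ] rows 1 each [-0.0008, -0.0014, 0.0001] [16.8, 0.4, -0.0]
```

View pics/o5.png

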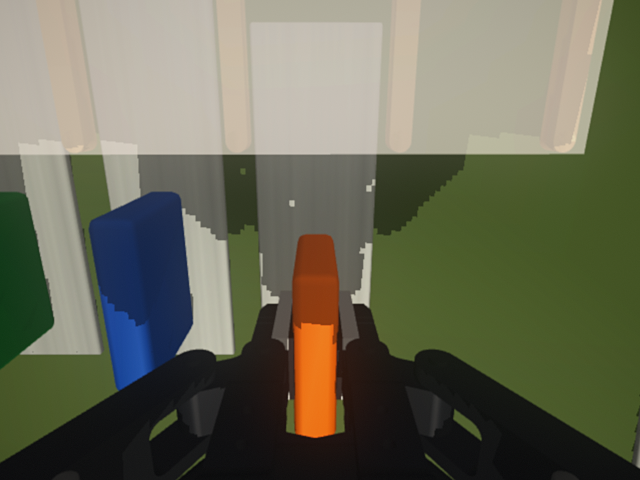

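>>> arm_command([
  [[0,0,0],[6,0.2,0],220],
  [[0,0,0],[5,0.2,0],220],
  [[0,0,0],[4,0.2,0],220],
  [[0,0,0],[2,0,-1],220],
  [[0,0,0],[1,0,-1.5],220],
  [[0,0,0],[0.5,0,0],220],
  [[0,0,0],[0,0,0],220],
  [[0,0,0],[0,0,0],220],
])

```text
clock: 62.9
position: [0.625, -0.244, 0.0145]
ee_rot: [-0.001, 0.999, 0.032, -0.003]
contact_force: [-6.4, -1.4, 1.6]
width: 0.0131
```

>>> arm_command([
  [[0,0,0],[0.5,0,-0.5],220],
  [[0,0,0],[0,0,0],220],
  [[0,0,0],[0,0,0],185],
  [[0,0,0],[0,0,0],170],
  [[0,0,0],[0,0,0],170],
  [[0,0,0],[0,0,20],170],
  [[0,0,0],[0,0,35],165],
  [[0,0,0],[-10,-8,40],100],
  [[0,0,0],[-20,-15,30],0],
  [[0,0,0],[0,0,0],0],
  [[0,0,0],[0,0,0],0],
  [[0,0,0],[0,0,0],0],
])

```text
clock: 64.4
position: [0.5981, -0.2664, 0.1379]
ee_rot: [-0.001, 0.999, 0.032, -0.001]
contact_force: [0.2, 1.0, -0.7]
width: 0.0852
```

```bash
python3 - <<'E'
from h import *
st(); snap('wrist','o7'); snap('top','t28')
t=cam('top')
for r in cut('top','blade2'): print(r['score'],rectw(t,r['pixels'],.004))
plan(480,-442,165,10,flip=1)
E
```

```text
t 64.4 pos [ 598.1 -266.4  137.9] w 85.2 F [ 0.2  1.  -0.7] M [ 0.01 -0.    0.05] qdmax 0.0032
0.96 [500.1, -439.7, 152.8, 49.2, 10.1]
0.77 [447.7, -601.1, 153.7, 46.0, -69.7]
0.69 [618.3, -123.6, 89.9, 47.4, 1.7]
0.68 [598.4, -246.9, 46.1, 28.7, -82.6]
q6 goal 37 d [-118.2 -175.3   26.7] rv [-0.002 -0.003  0.11 ] rows 6 each [-0.0003, -0.0004, 0.0184] [-19.7, -29.2, 4.5]
```

View pics/o7.png

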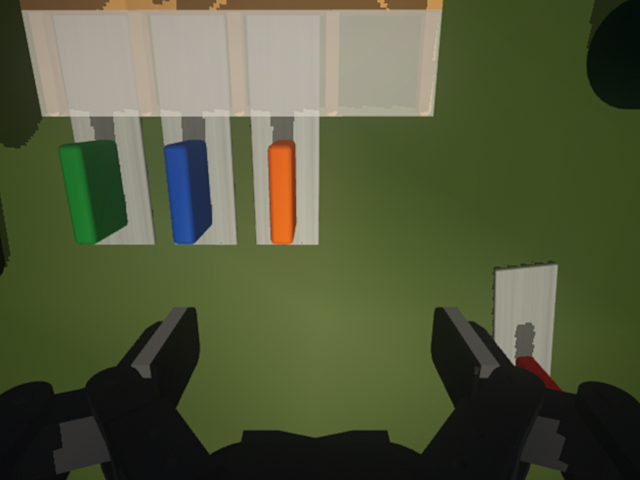

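Three home. Now red.

>>> arm_command([
  [[-0.002,-0.003,0],[-12,-16,4],0],
  [[0,0,0.018],[-20,-30,4],0],
  [[0,0,0.018],[-20,-31,4],0],
  [[0,0,0.018],[-20,-31,4],0],
  [[0,0,0.018],[-20,-31,4],0],
  [[0,0,0.018],[-18,-25,4],0],
  [[0,0,0.02],[-10,-12,3],0],
  [[0,0,0],[0,0,0],0],
  [[0,0,0],[0,0,0],0],
  [[0,0,0],[0,0,0],0],
  [[0,0,0],[0,0,0],0],
])

```text
clock: 65.92
position: [0.4787, -0.4426, 0.1664]
ee_rot: [0.001, 0.996, 0.087, 0.001]
contact_force: [-0.5, 0.4, -0.4]
width: 0.0857
```

```bash
python3 - <<'E'
from h import *
blade('r1',1,10)
E
```

```text
t 65.92 pos [ 478.7 -442.6  166.4] w 85.7 F [-0.5  0.4 -0.4] M [ 0.01 -0.    0.02] qdmax 0.0019
0.96 [445.2, -607.4, 166.4, 59.6, -70.0]
0.88 [587.0, -247.6, 47.7, 17.1, -80.0]
0.83 [499.3, -437.4, 152.2, 46.5, 10.2]
fin [ 469.8 -442.7] yaw 10.2
q6 goal 36 d [-8.900e+00  1.000e-01 -1.525e+02] rv [0.001 0.002 0.003] rows 4 each [0.0003, 0.0006, 0.0009] [-2.2, 0.0, -38.1]
```

View pics/r1.png

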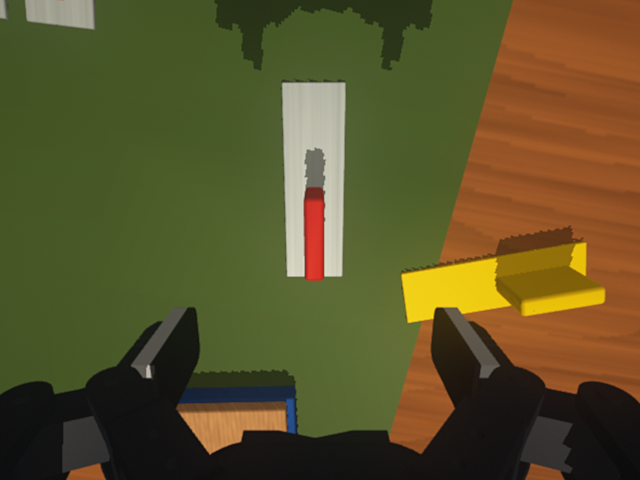

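>>> arm_command([
  [[0.001,0.002,0.003],[-4,0,-30],40],
  [[0,0,0],[-4,0,-35],80],
  [[0,0,0],[0,0,-35],110],
  [[0,0,0],[0,0,-26],130],
  [[0,0,0],[0,0,-14],140],
  [[0,0,0],[0,0,-8],150],
  [[0,0,0],[0,0,0],150],
  [[0,0,0],[0,0,0],150],
])

```text
clock: 67.03
position: [0.4709, -0.4439, 0.0196]
ee_rot: [0.001, 0.996, 0.088, 0.001]
contact_force: [-0.7, -0.3, -0.9]
width: 0.0349
```

```bash
python3 - <<'E'
from h import *
blade('r2',1,10)
E
```

```text
t 67.03 pos [ 470.9 -443.9   19.6] w 34.9 F [-0.7 -0.3 -0.9] M [ 0.03 -0.02 -0.01] qdmax 0.0032
0.9 [488.5, -439.7, 175.4, 46.1, 10.2]
0.88 [439.6, -575.8, 58.8, 48.5, -68.4]
fin [ 459. -445.] yaw 10.2
q6 goal 36 d [-11.8  -1.2  -5.5] rv [0.002 0.001 0.001] rows 1 each [0.0016, 0.0015, 0.0013] [-11.8, -1.2, -5.5]
```

View pics/r2.png

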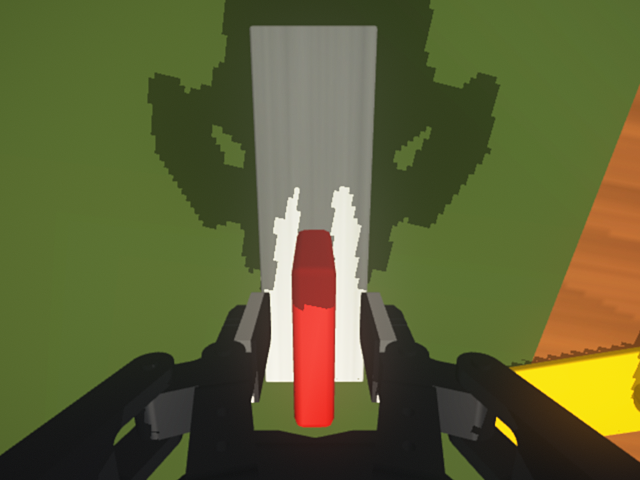

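>>> arm_command([
  [[0.002,0.001,0.001],[0.6,0.9,-5],160],
  [[0,0,0],[0,0,0],220],
  [[0,0,0],[0,0,0],220],
  [[0,0,0],[0,0,0],220],
  [[0,0,0],[0,0,0],220],
  [[0,0,0],[0,0,0],220],
  [[0,0,0],[0,0,8],220],
  [[0,0,0],[0,0,14],220],
  [[0,0,0],[0,0,14],220],
  [[0,0,0],[0,0,0],220],
  [[0,0,0],[0,0,0],220],
])

```text
clock: 68.5
position: [0.4708, -0.4422, 0.0497]
ee_rot: [-0.001, 0.996, 0.089, -0.0]
contact_force: [-0.3, -0.6, -2.1]
width: 0.0131
```

```bash
python3 - <<'E'
from h import *
st(); snap('wrist','r3')
plan(629.4-80*.998,-304.3-80*.0637,50,3.65,flip=1,step=25)
E
```

```text
t 68.5 pos [ 470.8 -442.2   49.7] w 13.1 F [-0.3 -0.6 -2.1] M [0.02 0.11 0.03] qdmax 0.0112
q6 goal 57 d [ 79.  132.6   0.7] rv [-0.003 -0.001 -0.114] rows 7 each [-0.0004, -0.0002, -0.0163] [11.3, 18.9, 0.1]
```

View pics/r3.png

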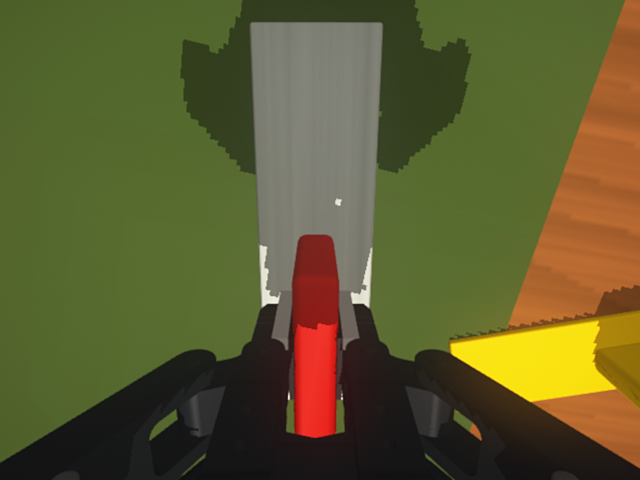

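>>> arm_command([
  [[0,0,-0.008],[5,9,0],220],
  [[0,0,-0.016],[9,17,0],220],
  [[0,0,-0.016],[11,20,0],220],
  [[0,0,-0.016],[11,20,0],220],
  [[0,0,-0.016],[11,20,0],220],
  [[0,0,-0.016],[11,20,0],220],
  [[0,0,-0.016],[11,16,-5],220],
  [[0,0,-0.01],[8,8,-10],220],
  [[0,0,0],[2,2,-12],220],
  [[0,0,0],[0,0,-4.5],220],
  [[0,0,0],[0,0,0],220],
  [[0,0,0],[0,0,0],220],
])

```text
clock: 70.05
position: [0.5498, -0.3111, 0.0182]
ee_rot: [-0.001, 1.0, 0.031, -0.0]
contact_force: [-0.5, 0.1, -1.9]
width: 0.0135
```

```bash
python3 - <<'E'
from h import *
st(); snap('wrist','r4')
plan(629.4-80*.998,-304.3-80*.0637,17.5,3.65,flip=1,step=25)
plan(629.4,-304.3,17.5,3.65,flip=1,step=25)
E
```

```text
t 70.05 pos [ 549.8 -311.1   18.2] w 13.5 F [-0.5  0.1 -1.9] M [-0.02  0.08  0.06] qdmax 0.006
q6 goal 57 d [-0.3  1.7 -0.9] rv [-0.001  0.     0.001] rows 1 each [-0.0014, 0.0001, 0.0006] [-0.3, 1.7, -0.9]
q6 goal 61 d [79.5  6.8 -0.9] rv [-0.001  0.     0.001] rows 4 each [-0.0003, 0.0, 0.0001] [19.9, 1.7, -0.2]
```

View pics/r4.png

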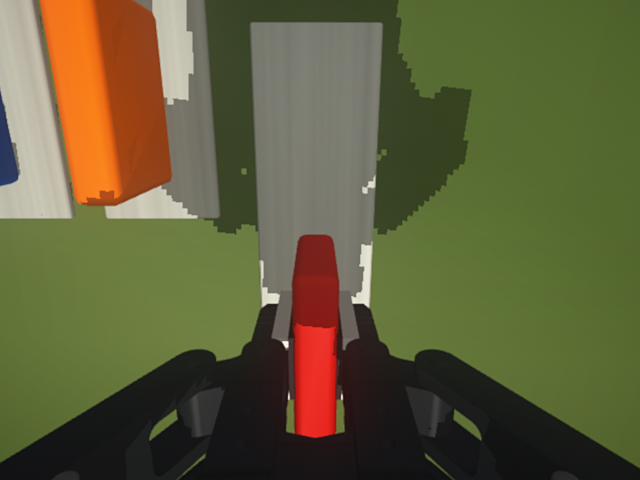

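>>> arm_command([
  [[-0.001,0,0.001],[2,1.6,-0.7],220],
  [[0,0,0],[10,0.7,0],220],
  [[0,0,0],[12,0.8,0],220],
  [[0,0,0],[12,0.8,0],220],
  [[0,0,0],[12,0.8,0],220],
  [[0,0,0],[8,0.6,0],220],
  [[0,0,0],[4,0.3,0],220],
  [[0,0,0],[0,0,0],220],
  [[0,0,0],[0,0,0],220],
])

```text
clock: 71.22
position: [0.6094, -0.3047, 0.0173]
ee_rot: [-0.001, 0.999, 0.032, -0.001]
contact_force: [-0.0, -0.5, -2.7]
width: 0.0132
```

```bash
python3 - <<'E'
from h import *
st(); snap('wrist','r5')
plan(629.4,-304.3,17.5,3.65,flip=1,step=25)
E
```

```text
t 71.22 pos [ 609.4 -304.7   17.3] w 13.2 F [-0.  -0.5 -2.7] M [-0.03  0.09 -0.05] qdmax 0.0043
q6 goal 61 d [20.   0.5  0.2] rv [-0.001 -0.001 -0.001] rows 1 each [-0.0011, -0.0011, -0.0009] [20.0, 0.5, 0.2]
```

View pics/r5.png

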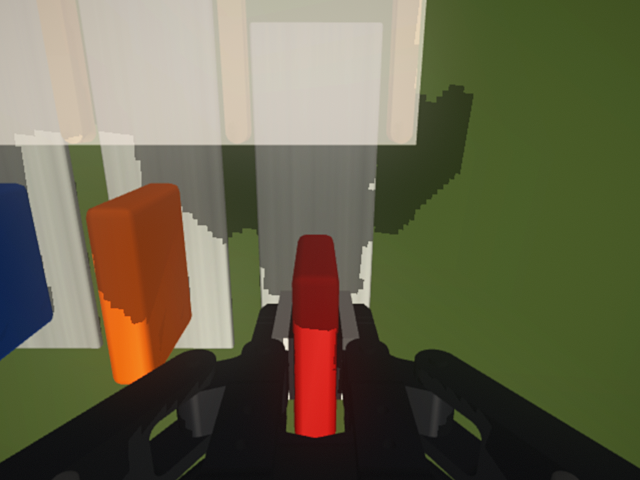

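>>> arm_command([
  [[0,0,0],[7,0.2,0],220],
  [[0,0,0],[6,0.2,0],220],
  [[0,0,0],[4,0.2,0],220],
  [[0,0,0],[3,0,-1],220],
  [[0,0,0],[1,0,-1.5],220],
  [[0,0,0],[0.5,0,0],220],
  [[0,0,0],[0,0,0],220],
  [[0,0,0],[0,0,0],220],
])

```text
clock: 72.28
position: [0.629, -0.3039, 0.0143]
ee_rot: [-0.001, 0.999, 0.033, -0.003]
contact_force: [-4.9, -0.8, 0.1]
width: 0.0132
```

>>> arm_command([
  [[0,0,0],[1,0,-0.7],220],
  [[0,0,0],[0,0,0],220],
  [[0,0,0],[0,0,0],185],
  [[0,0,0],[0,0,0],170],
  [[0,0,0],[0,0,0],170],
  [[0,0,0],[0,0,20],170],
  [[0,0,0],[0,0,35],165],
  [[0,0,0],[-10,30,40],100],
  [[0,0,0],[-20,40,40],0],
  [[0,0,0],[0,30,30],0],
  [[0,0,0],[0,0,0],0],
  [[0,0,0],[0,0,0],0],
  [[0,0,0],[0,0,0],0],
])

```text
clock: 73.9
position: [0.6018, -0.2049, 0.1774]
ee_rot: [-0.001, 0.999, 0.032, -0.001]
contact_force: [-0.1, 0.1, 0.6]
width: 0.0853
```

```bash
python3 - <<'E'
from h import *
st(); c=cam('wrist'); im=snap('wrist','f1')
a=np.radians(3.65)
# overlay predicted stop line/home rear line at blade-top height
for y in (-90,-30,30,90):
    for X in ([60,y-23,0],[60,y+23,0],[-90,y-23,4],[-90,y+23,4]):
        p=w2px(c,rack2w([X]))[0]; cv2.circle(im,tuple(int(round(v)) for v in p),2,(0,0,255),-1)
cv2.imwrite('pics/f1o.png',im)
snap('side','fs'); snap('top','ft')
E
```

```text
t 73.9 pos [ 601.8 -204.9  177.4] w 85.3 F [-0.1  0.1  0.6] M [ 0.02 -0.    0.02] qdmax 0.004
```

View pics/f1o.png

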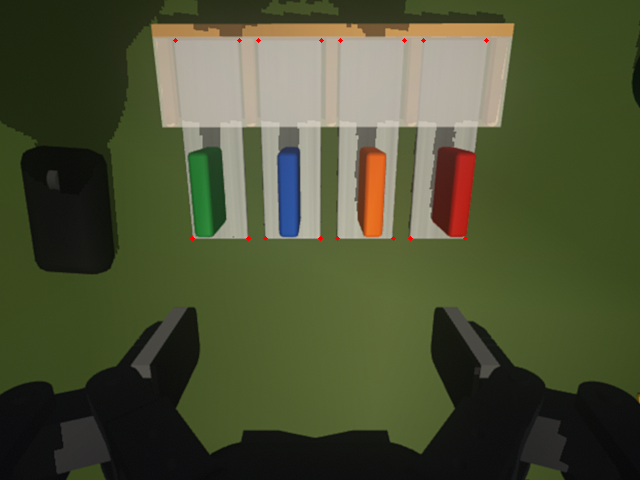

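View pics/fs.png

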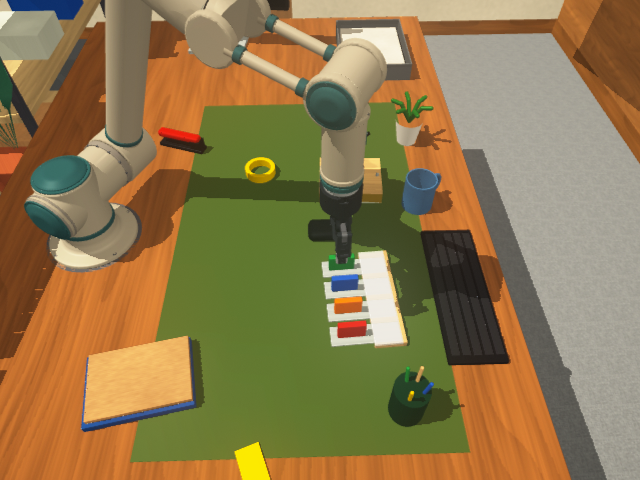

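>>> arm_command([
  [[0,0,0],[-25,0,20],0],
  [[0,0,0],[-30,0,20],0],
  [[0,0,0],[-35,0,20],0],
  [[0,0,0],[-35,0,10],0],
  [[0,0,0],[-35,0,0],0],
  [[0,0,0],[-35,0,0],0],
  [[0,0,0],[-30,0,0],0],
  [[0,0,0],[0,0,0],0],
  [[0,0,0],[0,0,0],0],
  [[0,0,0],[0,0,0],0],
])

```text
clock: 75.3
position: [0.3784, -0.2045, 0.249]
ee_rot: [-0.001, 0.999, 0.033, -0.0]
contact_force: [0.0, -0.6, 0.0]
width: 0.0854
```

```bash
python3 - <<'E'
from h import *
st()
im=cv2.imread('pics/f1.png'); 
a=cv2.resize(im[15:135,150:520],None,fx=2.1,fy=2.1,interpolation=cv2.INTER_CUBIC)
t=snap('top','ft2'); s=snap('side','fs2')
b=cv2.resize(s[90:360,230:480],None,fx=2.2,fy=2.2,interpolation=cv2.INTER_CUBIC)
cv2.imwrite('pics/fa.png',a);cv2.imwrite('pics/fb.png',b)
c=cam('top')
for n,z in [('backing',.04),('mouse',.02),('tape',.012)]:
    for r in cut('top',n)[:1]: print(n,r['score'],rectw(c,r['pixels'],z))
E
```

```text
t 75.3 pos [ 378.4 -204.5  249. ] w 85.4 F [ 0.  -0.6  0. ] M [ 0.05 -0.03  0.06] qdmax 0.0034
backing 0.59 [656.2, 161.0, 172.4, 141.7, -2.3]
mouse 0.9 [590.4, -14.6, 98.7, 56.1, -2.7]
tape 0.57 [409.4, 218.0, 86.1, 79.6, -88.4]
```

View pics/fa.png

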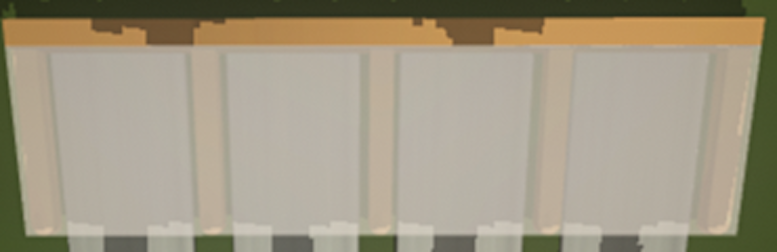

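View pics/fb.png

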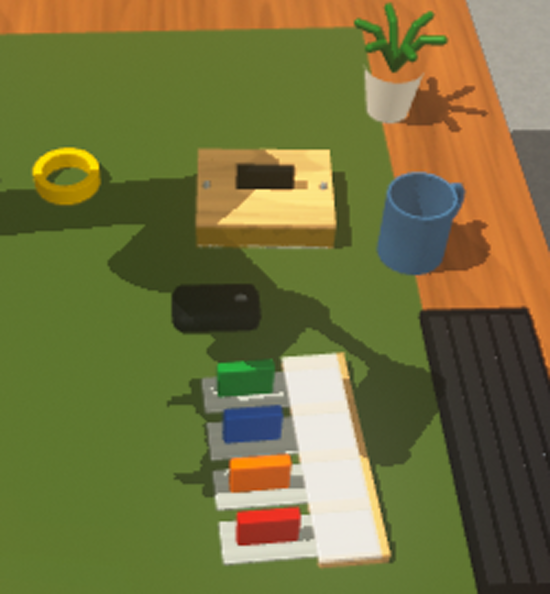

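View pics/ft2.png

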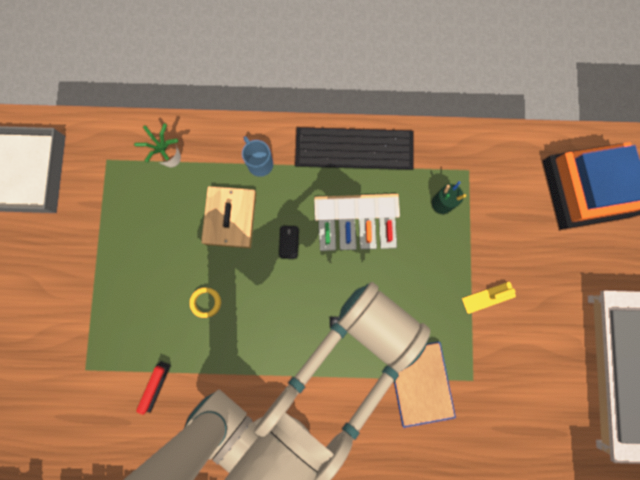

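```bash
python3 -c "
from h import *
print(manip.sign_off()); st()"
```

```text
the job is handed in; nothing more can be done
None
the job is handed in; nothing more can be done
```

The picture is in its frame with the backing board back on, and all four smoothers are in the rack. I handed the job in at about 75 s of the 210 s allowed.

- **Frame:** I took the backing off and laid it flat on the desk. I then seated the panel batten up, centred within about 1 mm. The backing went back over both studs and rested at nearly the same height as at the start (46.1 mm against 46.3 mm). The wrist picture after release shows both studs through their holes and the board within about 1 mm of where it began.
- **Smoothers:** Green is in slot 4, blue in slot 3, orange in slot 2 and red in slot 1. Each was pushed in until the force showed contact at the back stop, set down on the desk and released. The last pictures show all four tips at the stop and the rear edges in line.
- **Disturbances:** The orange smoother was knocked a few centimetres aside during the run, so I found it again before picking it up. I saw no sign of the grip slackening.
- **Left alone:** The mouse's and tape's measured positions are the same as at the start, within about 1 mm. I did not touch the yellow look-alike.
- **Disagreements:** The top camera put the rack's angle about 1° off the wrist camera's reading. I used the wrist reading, which also matched the side view, and all four smoothers went in without touching the slot sides. Red pressed lightest on the desk (0.1 N) before a last 0.7 mm lowering, and I did not read the force again after that.

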